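Clamp a sample tin with the carriage feed knob

TASK

Stand the teal tin upright on the base of the traverse clamp, in the gap between the V-shaped jaw and the padded jaw, and let go of it. Then turn the black feed knob clockwise (regrasping as needed, and following it, since it travels along with the carriage) until the pad has pushed the tin home into the V and grips it with about 10 newtons; let go of the knob. Do not crush the tin (never more than 25 newtons) and leave the other things on the worktop alone.

Things in the scene. Friction and masses are not known exactly. Their poses are not given: they have to be found in the camera images.
- clamp_base: fixed traverse clamp: grey base plate 110 (x) x 272 (y) x 12 mm, origin on the worktop; its top face, on which the tin is to stand, is 12 mm above the origin. All clamp travel runs along its own y axis: the V jaw is on the -y side, the carriage with the knob on the +y side. Two guide rods (10 mm thick, centres at x = +-45 mm, 24 mm above the worktop) run beside the gap. It stands at a different place and yaw each time and does not move.
- seat (a point): where the centre (half-way up) of the tin is when the tin stands on the base plate pressed home into the V jaw. The V jaw (aluminium, 84 mm wide, 34 mm tall above the base plate, 90 degree V open towards +y of the base, slippery, so that the tin slides home) is bolted to the base at a different y each time. The point's axes are those of the base.
- vjaw: the bolted V jaw; origin 50 mm straight below seat, on the top face of the base plate.
- tin_center (a point): centre of the loose teal tin: closed upright cylinder, 58 mm diameter, 100 mm tall, 0.15 kg, this point half-way up (50 mm above its underside). It starts standing on the worktop to the right of the balance, whose glass lid stands open at its back, up to about 0.3 m high: carry the tin past it on the robot's side.
- tin: the same teal tin; origin at the centre of its underside, z up its axis.
- pad_face (a point): middle of the face of the white plastic jaw pad, which looks to -y of the base (56 mm wide, 30 mm tall, top edge 46 mm above the worktop). At the start it is 10 to 22 mm further from seat than the tin's radius of 29 mm, so the tin has that much play.
- pad: the white plastic jaw pad; its force on the tin is the clamping force. The pad's mount on the carriage has some slack, 0 to 5 mm and different each time, which gives way at 1.5 N when the pad meets resistance; only then does the clamping force build up, on springs of 12 N per mm. So the force must be felt at the knob; positions do not tell it.
- knob_grip (a point): on the axis of the black ribbed feed knob at the height to grip it, 97 mm above the worktop. The knob is a plain upright cylinder 40 mm in diameter and 28 mm tall (82 to 110 mm above the worktop); it can be gripped across at any yaw. It is mounted on the blue carriage and travels with it.
- feed_knob (a joint): turn of the knob, rad: 0 at the start, grows as it is turned clockwise seen from above, ends at 5.1. Each rad moves the carriage with the knob 7 mm towards the V jaw (-y of the base). Turning it freely takes 0.18 N m; each newton of clamping force adds 0.007 N m, so 10 N at the pad makes 0.25 N m; a side push on the knob along the base's y changes that by 0.007 N m per newton. Friction keeps the knob and the clamping force where they are when it is let go.
- carriage (a joint): travel of the carriage towards the V jaw, m: 0 at the start, 0.007 x the knob's turn.
- cup_a: small white weighing cup, 47 mm across, 39 mm tall, on the left: leave alone
- cup_b: small white weighing cup, 51 mm across, 39 mm tall, on the left: leave alone
- weight_a: small steel calibration weight, 23 mm across, 48 mm tall, on the right at the back: leave alone
Things that resemble listed ones, but are neither listed nor needed, are in the scene too. Leave any blue, brown or pink look-alike of the tin alone.

How it is judged:
By the outcome, as a careful person would: the job done as asked, in the order asked, and still so for the second after the job is handed in, with the robot touching nothing.
It also fails if it takes over 72 s, if anything falls off the work surface, if the arm or the gripper's body presses on something with over 40 N, if the wrist force passes 120 N, or if a joint passes its speed limit or range.

ROBOT

A 6-joint arm with a two-finger parallel gripper is mounted at the origin on a cart in front of the work surface, level with it; the furniture and walls round the work are solid. World frame = base frame: x ahead of the robot, y to its left, z up, the work surface at z = 0. Lengths are in m, angles in rad, forces in N, time in s.
With the tool pointing down it reaches from about 0.225 to 0.875 m from the base axis. Payload 3.4 kg.
Tool frame: the origin (TCP) lies on the centre line of the jaws, within the pads' length; the fingertips stand 19 mm ahead of it and the grasp point (between the pads) is the TCP; z points along the fingers, y is the direction in which the jaws open and shut (so a half turn about z gives the same grasp; the last joint's range is limited). The gripper opens to 85 mm and grips with 20 to 120 N. Pads are 22 mm wide; open, the fingers measure 114 mm over their backs; the gripper's body (76 mm by 85 mm) begins 54 mm behind the grasp point. The pads swing forward as they close: fully open they stand 13 mm farther back than shut.
Start: joints at [1.051, 0.276, 1.505, -0, 1.361, -0.121], TCP at [0.223, 0.53, 0.25] pointing down, gripper open.
Joint ranges: [-2.89, 2.89], [-0.75, 2.08], [0.22, 2.7], [-1.18, 4.32], [0.11, 2.71], [-2.7, 2.7]. Speed limits (rad/s): [2.57, 2.57, 3.14, 3.14, 3.14, 3.14].

INTERFACE

Orientations are given as a unit quaternion [w, x, y, z].
In Python, from rig import monitor, eyes, manip, models gives the robot as it stands.
- The arm moves only by the tool send_rows, never from a script. Its argument "deltas" is a list of rows, each an object with "dp": the shift along the world's x, y, z each as a share of 0.12 m, from -1 to 1, a list of three; "rotation": the turn, a rotation vector about the world's x, y, z each as a share of 0.5 rad, from -1 to 1, a list of three. In form: [{"dp": [dx, dy, dz], "rotation": [rx, ry, rz]}, ...]. A call has 1 to 12 rows; each row is the pose to reach, as a shift and turn from the pose commanded when the call began; what a row does not reach only later rows make up. A row lasts 1/12 s, in which the tool goes at most 41.7 mm and 7.16 degrees, less where a joint would pass 70% of its speed; a pose out of reach is approached as far as the arm can. A call with a number of a shift or a turn outside -1 to 1 is refused whole. A call with a gripper value outside its range is refused whole. "fingers" is the closure, from -1 (fully open) to 1 (shut), set as the call begins (left out, the last holds). The fingers move at their own pace and stop on an object; "grip_force" is the grip in N (left out, the last holds). Time passes only in rows, so rows that repeat a pose let the fingers close. It gives the time, the measured TCP pose, the force and the opening at its end, in the units of the state.
- monitor.get_state(): the state, without advancing time (a new reading comes with each control period).
- eyes.get_image(name): name is "side" or "top"; returns a dict with "color" (384x512x3 uint8, red, green, blue), "depth" (384x512 float32, m along the optical axis (not along the pixel's ray), 0 where there is no reading), "mtx" (3x3 intrinsics, pixels), "rvec" (rotation vector, rad) and "tvec" (3), from world to camera coordinates, as OpenCV has them. Camera axes: x right, y down, z forward; pixel columns grow to the right and rows downward; lengths in m; the calibration is good to about 2 mm. A picture is of the moment at which its call begins.
- manip.sign_off(): hands the job in, once; it reports no verdict.
Trained networks look in a picture, given as the dict that the camera call returned (one of the last four; its "shot" number tells which), for a name from the list of things; names that differ only in an ending like _2 or _b are one class to them, and where a whole thing is asked for, a point or a joint stands for the part that bears it (a point fixed in the world has none). Each returns a list of dicts, best first, with "score" (0 to 1); they miss things now and then, are a little off and sometimes report something else, mostly with a low value. They report only what shows in the picture. A call takes as long as a camera call. They do not tell look-alikes from the thing itself.
- models.find_in(name, picture): "box" ([left, top, right, bottom] in pixels, round what is visible of it).
The state is a dict: "clock": time; "qpos": joint angles; "qd": joint speeds; "effort": joint torques, N m; "position": TCP position; "ee_rot": TCP orientation; "contact_force": force on the tool from outside, world axes, zero at the start; "moment": the same for the moment, N m; "width": finger opening in m.
Only numpy, scipy, OpenCV 4.12 (cv2) and the standard library are available. Lean on these libraries where they do the work, as an engineer would, in place of code of your own. Each camera call takes 0.05 s, during which the arm holds its last target.

## Working session

There is one attempt and no reset: what is moved stays moved. The work goes in short steps, Python scripts to look and compute and a tool call to move; the robot and the scene stay as the last step left them, time stands still between calls to the robot, and variables do not carry over. Pictures are saved under pics/ and viewed, and the job is handed in when it is done.

Besides the shell and the picture viewer there is one more tool, called after "Emit:" as name(argument=value, ...), one argument or row to a line, values as JSON. send_rows: Moves the arm, as the interface text tells. Its arguments: {"type":"object","properties":{"deltas":{"type":"array","items":{"type":"object","properties":{"dp":{"type":"array","items":{"type":"number"}},"rotation":{"type":"array","items":{"type":"number"}}}}},"fingers":{"type":"number"},"grip_force":{"type":"number"}},"required":["deltas"]}

```bash
ls; mkdir -p pics; cat > h.py <<'E'
import numpy as np, cv2
from rig import monitor, eyes, manip, models
def snap(n,tag):
    p=eyes.get_image(n); cv2.imwrite(f'pics/{tag}.png',p['color'][:,:,::-1]); np.savez(f'pics/{tag}.npz',**{k:p[k] for k in('color','depth','mtx','rvec','tvec')}); return p
def cam(p):
    R=cv2.Rodrigues(np.array(p['rvec'],float))[0]; return R,np.array(p['tvec'],float).reshape(3),np.array(p['mtx'])
def cloud(p):
    R,t,K=cam(p); d=p['depth']; v,u=np.mgrid[:d.shape[0],:d.shape[1]]
    X=np.stack([(u-K[0,2])/K[0,0]*d,(v-K[1,2])/K[1,1]*d,d],-1)
    return (X-t)@R
def ray(p,u,v,z):
    R,t,K=cam(p); d=R.T@np.array([(u-K[0,2])/K[0,0],(v-K[1,2])/K[1,1],1]); o=-R.T@t
    return o+d*(z-o[2])/d[2]
E
python3 - <<'E'
from h import *
s=monitor.get_state(); print(s)
for n in('side','top'):
    p=snap(n,n+'1'); print(n,p['shot'],-cam(p)[0].T@cam(p)[1],p['mtx'][0])
    for k in ['tin','vjaw','pad','feed_knob','clamp_base','carriage','cup_a','weight_a']:
        print(k,[(np.round(b['box']),round(b['score'],2)) for b in models.find_in(k,p)][:4])
E
```

```text
pics
{'clock': 0.0, 'qpos': array([ 1.05100218e+00,  2.76609950e-01,  1.50616489e+00,  7.55117810e-06,
        1.36066927e+00, -1.21020364e-01]), 'qd': array([-5.39228685e-04,  6.23736772e-05,  1.14846636e-03,  5.84600312e-04,
       -9.54860779e-04, -8.91091648e-04]), 'effort': array([ 5.71847977e-04, -4.16756880e+01, -2.45796454e+01, -5.62754963e-05,
        1.08721107e-02,  8.58589093e-07]), 'position': array([0.22303061, 0.52944396, 0.24941848]), 'ee_rot': array([-2.95065362e-04,  1.98069098e-01,  9.80187623e-01, -8.77453951e-04]), 'contact_force': array([-1.32148652,  0.64415611,  0.50628917]), 'moment': array([-0.00644869, -0.03611508, -0.04489386]), 'width': 0.08562078355436345}
side 1 [0.2662193  0.73229058 1.14037157] [376.18203448   0.         260.33725376]
tin [(array([285., 102., 303., 129.]), 0.82), (array([292., 120., 308., 148.]), 0.67), (array([306., 109., 318., 136.]), 0.56)]
vjaw [(array([242., 204., 269., 217.]), 0.65)]
pad [(array([244., 222., 264., 227.]), 0.5)]
feed_knob [(array([245., 230., 255., 247.]), 0.52), (array([245., 202., 269., 220.]), 0.26)]
clamp_bas
[... 260 characters left out ...]
2079323  1.68739729] [454.41959078   0.         251.0197703 ]
tin [(array([342., 193., 362., 208.]), 0.76), (array([360., 173., 385., 190.]), 0.75), (array([332., 166., 357., 185.]), 0.6)]
vjaw [(array([233., 182., 247., 201.]), 0.49)]
pad [(array([151., 217., 161., 231.]), 0.62)]
feed_knob [(array([190., 192., 204., 205.]), 0.65), (array([344., 193., 359., 214.]), 0.43)]
clamp_base [(array([179., 175., 256., 219.]), 0.77), (array([186., 183., 222., 216.]), 0.21)]
carriage [(array([187., 182., 219., 218.]), 0.79), (array([339., 191., 362., 210.]), 0.23)]
cup_a [(array([113., 212., 125., 229.]), 0.56), (array([150., 216., 162., 230.]), 0.49)]
weight_a [(array([352., 155., 357., 159.]), 0.41)]
```

```bash
python3 - <<'E'
import cv2,numpy as np
a=cv2.imread('pics/side1.png');b=cv2.imread('pics/top1.png')
cv2.imwrite('pics/side1b.png',cv2.resize(a[80:370,190:420],None,fx=2.05,fy=2.05,interpolation=cv2.INTER_CUBIC))
cv2.imwrite('pics/top1b.png',cv2.resize(b[120:300,90:410],None,fx=2.5,fy=2.5,interpolation=cv2.INTER_CUBIC))
E
```

```text
(no output)
```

View pics/side1b.png

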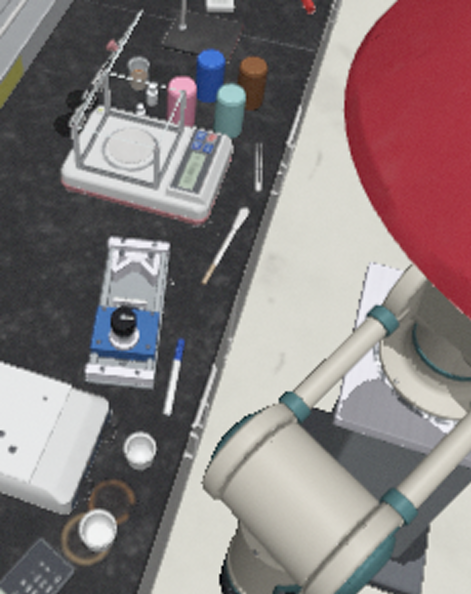

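View pics/top1b.png

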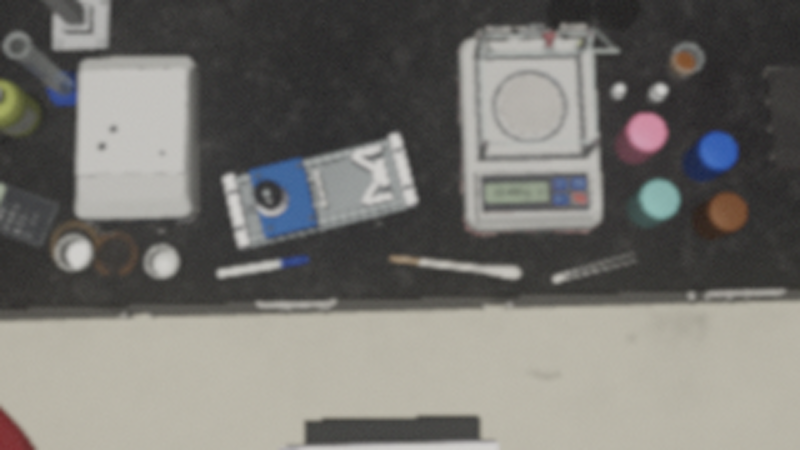

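The side view shows the clamp at about (250,233) and the tins at the far end of the worktop. There are four tins, given as top-view pixels: pink (347,173), blue (377,181), brown (381,205) and teal (353,200). In the side view teal is at (302,134). Teal is the one named, and it stands just right of the balance. Next I'll measure positions and take an enlarged crop.

```bash
python3 - <<'E'
from h import *
for n in('side','top'):
    p=dict(np.load(f'pics/{n}1.npz')); C=cloud(p); hsv=cv2.cvtColor(p['color'],cv2.COLOR_RGB2HSV)
    H,S,V=[hsv[...,i].astype(int) for i in range(3)]
    m=(H>75)&(H<98)&(S>50)&(V>90)&(p['depth']>0)
    l,nn=None,None
    num,lab,st,ce=cv2.connectedComponentsWithStats(m.astype(np.uint8))
    for i in range(1,num):
        if st[i,4]>60:
            P=C[lab==i]; top=P[P[:,2]>np.percentile(P[:,2],95)-.006]
            print(n,'teal',ce[i],st[i],'top',top.mean(0),len(top),P.min(0),P.max(0), np.percentile(top[:,2],50),(top.max(0)+top.min(0))/2)
    # others tins
    for nm,mm in dict(pink=((H>160)|(H<5))&(S>60)&(V>150),blue=(H>100)&(H<125)&(S>120)&(V>90),brown=(H<15)&(S>90)&(V<170)).items():
        mm=mm&(p['depth']>0); num,lab,st,ce=cv2.connectedComponentsWithStats(mm.astype(np.uint8))
        for i in range(1,num):
            if st[i,4]>80:
                P=C[lab==i];
                if P[:,0].mean()<.2 or P[:,0].mean()>.8: continue
                top=P[P[:,2]>np.percentile(P[:,2],95)-.006]; print(n,nm,ce[i].round(),st[i,4],'top',top.mean(0).round(4),P[:,2].max().round(3))
a=cv2.imread('pics/side1.png');b=cv2.imread('pics/top1.png')
c1=cv2.resize(a[90:160,265:335],(400,400),interpolation=cv2.INTER_CUBIC); c2=cv2.resize(b[155:225,325:395],(400,400),interpolation=cv2.INTER_CUBIC)
cv2.imwrite('pics/tins.png',np.hstack([c1,c2]))
c1=cv2.resize(a[185:280,215:285],None,fx=5.6,fy=5.6,interpolation=cv2.INTER_CUBIC); cv2.imwrite('pics/clampS.png',c1)
c1=cv2.resize(b[165:230,172:267],None,fx=8,fy=8,interpolation=cv2.INTER_CUBIC); cv2.imwrite('pics/clampT.png',c1)
E
```

```text
side teal [301.81443299 133.74570447] [295 121  15  26 291] top [ 0.48164512 -0.38933493  0.1001947 ] 81 [ 0.45287886 -0.52407761 -0.00140611] [ 0.5251477  -0.3601795   0.10580716] 0.10020567572689269 [ 0.48125385 -0.38988013  0.1013248 ]
side teal [377.73626374 234.67032967] [371 229  13  13  91] top [0.19534283 0.38678902 0.63621338] 83 [0.18486881 0.37833709 0.62985201] [0.20488541 0.39482067 0.63979202] 0.6363901716908359 [0.19541511 0.38657888 0.63620936]
side teal [333.93877551 277.17346939] [327 271  14  14  98] top [0.24276218 0.46890134 0.61573056] 88 [0.23214926 0.45896534 0.60900864] [0.25312106 0.47627709 0.61888457] 0.6158632204436093 [0.24282523 0.46842119 0.61557695]
side teal [430.66071429 277.99107143] [423 272  15  15 112] top [0.11227698 0.43416754 0.63619722] 105 [0.10169652 0.42585659 0.628045  ] [0.12191657 0.44235079 0.6392621 ] 0.6365182486916062 [0.11180654 0.43374481 0.63593192]
side teal [492.91803279 289.93442623] [484 283  17  15  61] top [-0.19431869  0.13237498  0.18281454] 13 [-0.2068689   0.12045408  0.15297773] [-0.17709194  0.15893805  0.18772959] 0
[... 1186 characters left out ...]
 350.39738348] [ 226  330   39   41 1223] top [0.00270545 0.00073603 0.22217641] 489 [-0.05499251 -0.05722779  0.19986877] [0.06371172 0.06088094 0.22935745] 0.22184500512861238 [ 0.00331755 -0.00446691  0.22410548]
top pink [498.  41.] 244 top [ 0.7863 -0.6498  0.6503] 0.658
top pink [348. 172.] 187 top [ 0.5785 -0.38    0.1048] 0.111
top blue [366.  65.] 198 top [ 0.7722 -0.3448  0.5615] 0.567
top blue [338.  67.] 203 top [ 0.7669 -0.2691  0.5616] 0.566
top blue [377. 180.] 225 top [ 0.5503 -0.48    0.1032] 0.11
top blue [205. 198.] 373 top [0.505  0.1375 0.0505] 0.11
top brown [379. 205.] 269 top [ 0.4624 -0.4871  0.1026] 0.112
top brown [476. 216.] 186 top [ 0.4181 -0.8567  0.0247] 0.031
```

View pics/tins.png

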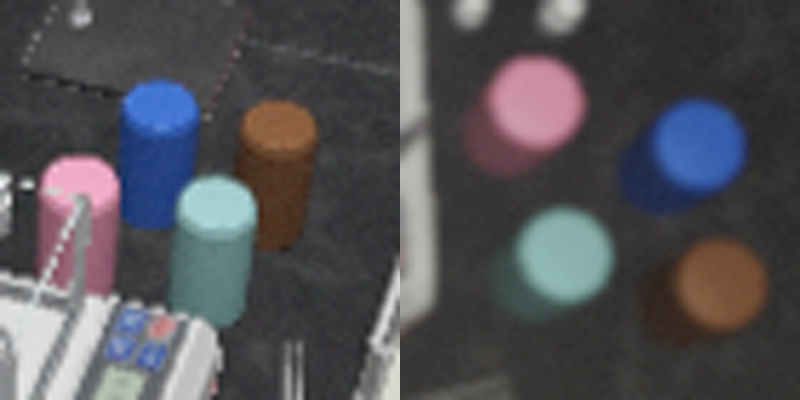

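View pics/clampS.png

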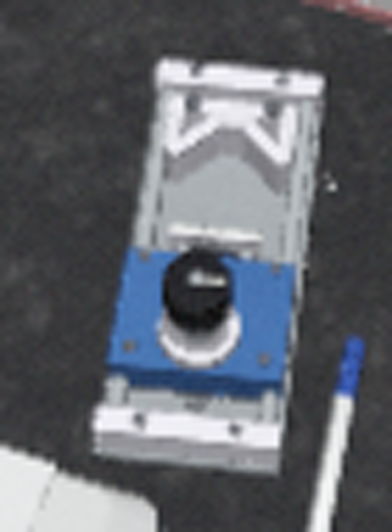

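View pics/clampT.png

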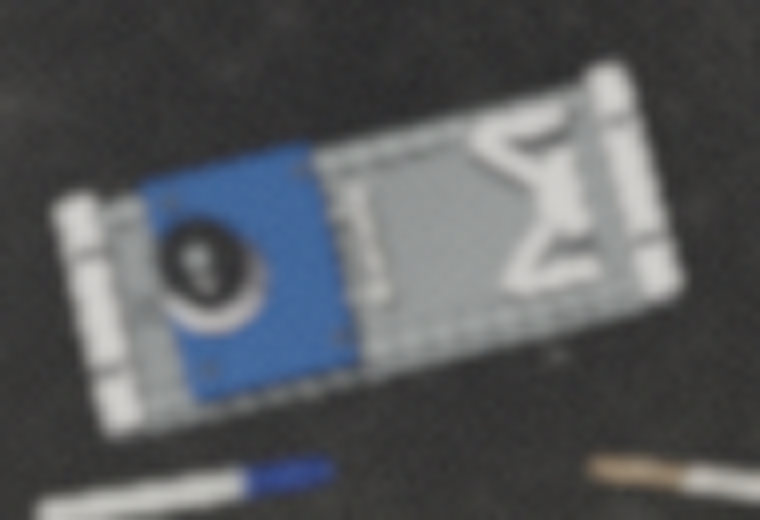

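The crop confirms teal at about (0.483, -0.391), top at about z = 0.10, with the look-alikes roughly 97 mm away centre to centre. Next I'll fit the clamp pose.

```bash
python3 - <<'E'
from h import *
for n in('side','top'):
    p=dict(np.load(f'pics/{n}1.npz')); C=cloud(p); hsv=cv2.cvtColor(p['color'],cv2.COLOR_RGB2HSV)
    H,S,V=[hsv[...,i].astype(int) for i in range(3)]
    A=(C[...,0]>.35)&(C[...,0]<.65)&(C[...,1]>-.08)&(C[...,1]<.29)&(p['depth']>0)
    z=C[...,2]; 
    print(n,'table z near',np.median(z[A&(V<70)&(z<.015)&(z>-.02)]))
    # z hist
    print(np.histogram(z[A],bins=np.arange(-.01,.13,.004)))
    bl=A&(H>100)&(H<125)&(S>100)
    P=C[bl]; zz=np.median(P[:,2]); print('blue z',zz)
    vv,uu=np.nonzero(bl&(abs(z-zz)<.012)); Q=np.array([ray(p,u,v,zz)[:2] for u,v in zip(uu,vv)]).astype(np.float32)
    print('blue rect',cv2.minAreaRect(Q*1000))
    sel=A&(z>.007)&(z<.04)
    Q=C[sel][:,:2].astype(np.float32); print('plate rect',cv2.minAreaRect(Q*1000),len(Q))
    # knob
    k=A&(z>.095); vv,uu=np.nonzero(k); print('knob',len(uu),np.median(z[k]),C[k].mean(0),(C[k].min(0)+C[k].max(0))/2,uu.mean(),vv.mean())
E
```

```text
side table z near 0.0004477114196975321
(array([  30,  676, 2830, 1155,  185,  399,  141,   45,   88,  173,  133,
        182,  199,  281,  317,   54,   31,   46,   16,   12,   10,   12,
         23,   48,   19,   10,   10,    6,    5,   58,   55,    5,    0,
          0]), array([-0.01 , -0.006, -0.002,  0.002,  0.006,  0.01 ,  0.014,  0.018,
        0.022,  0.026,  0.03 ,  0.034,  0.038,  0.042,  0.046,  0.05 ,
        0.054,  0.058,  0.062,  0.066,  0.07 ,  0.074,  0.078,  0.082,
        0.086,  0.09 ,  0.094,  0.098,  0.102,  0.106,  0.11 ,  0.114,
        0.118,  0.122,  0.126]))
blue z 0.04555928706795398
blue rect ((505.8759460449219, 149.96719360351562), (102.81069946289062, 86.05813598632812), 12.714583396911621)
plate rect ((523.640869140625, 113.44502258300781), (241.16339111328125, 345.1433410644531), 2.7453651428222656) 1409
knob 135 0.10976349617390849 [0.50108942 0.16519942 0.10889179] [0.50215111 0.16316757 0.10603631] 249.9777777777778 235.8074074074074
top table z near 0.0006016980287891036
(array([ 222, 1076, 1867, 1465,  607,  389,  247,   91,   84,  104,  115,
  
[... 173 characters left out ...]
 -0.006, -0.002,  0.002,  0.006,  0.01 ,  0.014,  0.018,
        0.022,  0.026,  0.03 ,  0.034,  0.038,  0.042,  0.046,  0.05 ,
        0.054,  0.058,  0.062,  0.066,  0.07 ,  0.074,  0.078,  0.082,
        0.086,  0.09 ,  0.094,  0.098,  0.102,  0.106,  0.11 ,  0.114,
        0.118,  0.122,  0.126]))
blue z 0.046217719805761295
blue rect ((508.0286865234375, 145.2763214111328), (102.92887878417969, 76.62274932861328), 12.887450218200684)
plate rect ((505.7579345703125, 103.89847564697266), (288.2411804199219, 367.28277587890625), 0.016899574548006058) 1664
knob 110 0.11071598034286406 [0.50288247 0.16006262 0.11022413] [0.50291614 0.16009122 0.10681017] 197.01818181818183 197.26363636363635
```

```bash
cat >> h.py <<'E'
def rect(p,z,c,yaw,hx=.08,hy=.16,res=.0008):
    R,t,K=cam(p); ys=np.arange(hy,-hy,-res); xs=np.arange(-hx,hx,res)
    # columns: clamp -y to right ; rows: clamp +x up
    gx,gy=np.meshgrid(xs[::-1],ys,indexing='ij'); cx,sx=np.cos(yaw),np.sin(yaw)
    W=np.stack([c[0]+cx*gx-sx*gy,c[1]+sx*gx+cx*gy,np.full_like(gx,z)],-1)
    q=W@R.T+t; u=(q[...,0]/q[...,2]*K[0,0]+K[0,2]).astype(np.float32); v=(q[...,1]/q[...,2]*K[1,1]+K[1,2]).astype(np.float32)
    im=cv2.remap(p['color'],u,v,cv2.INTER_CUBIC)[...,::-1].copy()
    return im
def grid(im,hx=.08,hy=.16,res=.0008,step=.02):
    im=cv2.resize(im,None,fx=2,fy=2)
    for k in np.arange(-.16,.161,step):
        c=int(round((hy-k)/res*2)); r=int(round((hx-k)/res*2))
        if 0<=c<im.shape[1]: cv2.line(im,(c,0),(c,im.shape[0]),(0,0,255) if abs(k)<1e-6 else (0,200,0),1); cv2.putText(im,f'{k*1000:.0f}',(c+1,9),0,.3,(0,255,255),1)
        if 0<=r<im.shape[0]: cv2.line(im,(0,r),(im.shape[1],r),(0,0,255) if abs(k)<1e-6 else (0,200,0),1)
    return im
E
python3 - <<'E'
from h import *
c=(.512,.105);yaw=.223
for z in(46,12):
    a=[]
    for n in('side','top'):
        p=dict(np.load(f'pics/{n}1.npz')); im=rect(p,z/1000,c,yaw,hx=.075,hy=.16); a.append(cv2.resize(grid(im,hx=.075),(800,375)) if 0 else grid(im,hx=.075)[:,:])
    cv2.imwrite(f'pics/rect{z}.png',cv2.resize(np.vstack(a),(640,600)) if 0 else cv2.resize(np.vstack(a),None,fx=.79,fy=.79,interpolation=cv2.INTER_AREA))
E
```

```text
(no output)
```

View pics/rect46.png

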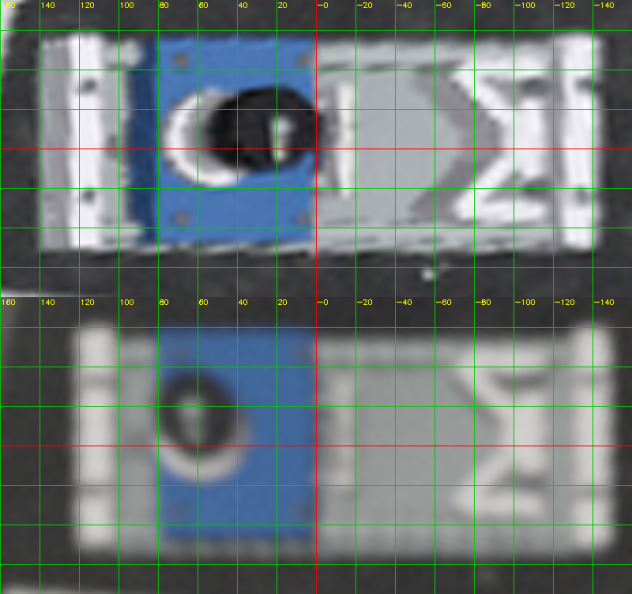

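View pics/rect12.png

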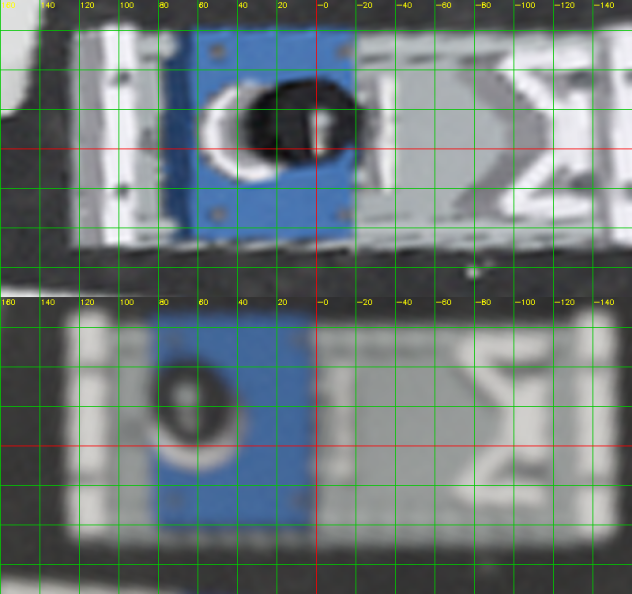

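```bash
python3 - <<'E'
from h import *
c=np.array([.512,.105]);yaw=.223
for n in('side','top'):
    p=dict(np.load(f'pics/{n}1.npz')); C=cloud(p); z=C[...,2]; ok=p['depth']>0
    print(n)
    for x0 in np.arange(.32,.76,.04):
        print(round(x0,2),[ (lambda q: round(float(np.percentile(q,99)),2) if len(q)>3 else None)(z[ok&(C[...,0]>=x0)&(C[...,0]<x0+.04)&(C[...,1]>=y0)&(C[...,1]<y0+.04)]) for y0 in np.arange(-.44,.0,.04)])
    k=ok&(z>.106)&(z<.116)&(C[...,0]>.45)&(C[...,0]<.56)&(C[...,1]>.1)&(C[...,1]<.22)
    vv,uu=np.nonzero(k); Q=np.array([ray(p,u,v,.11)[:2] for u,v in zip(uu,vv)]); q=(Q.min(0)+Q.max(0))/2
    print('knobtop',Q.mean(0),q,cv2.minEnclosingCircle((Q*1000).astype(np.float32)),len(Q))
    hsv=cv2.cvtColor(p['color'],cv2.COLOR_RGB2HSV); m=(hsv[...,0]>75)&(hsv[...,0]<98)&(hsv[...,1]>50)&(hsv[...,2]>90)&ok&(abs(z-.1025)<.006)&(C[...,1]<-.3)
    vv,uu=np.nonzero(m); Q=np.array([ray(p,u,v,.1)[:2] for u,v in zip(uu,vv)]); print('tintop',Q.mean(0),cv2.minEnclosingCircle((Q*1000).astype(np.float32)))
E
```

```text
side
0.32 [-0.03, -0.34, -0.02, -0.01, -0.35, -0.36, -0.02, -0.03, -0.02, -0.01, -0.74]
0.36 [0.01, 0.0, 0.01, 0.01, 0.01, 0.01, 0.01, 0.01, 0.01, 0.0, 0.01]
0.4 [0.01, 0.01, 0.01, 0.01, 0.01, 0.01, 0.0, 0.01, 0.01, 0.01, 0.01]
0.44 [0.1, 0.1, 0.01, 0.08, 0.08, 0.08, 0.08, 0.08, 0.05, 0.01, 0.0]
0.48 [0.1, 0.1, None, 0.08, 0.08, 0.08, 0.08, 0.08, 0.06, 0.04, 0.05]
0.52 [0.01, 0.1, None, 0.17, 0.17, 0.17, 0.17, 0.17, 0.06, 0.03, 0.05]
0.56 [0.1, 0.1, 0.1, 0.17, 0.07, 0.08, 0.08, 0.17, 0.06, 0.01, 0.04]
0.6 [0.07, 0.1, None, 0.32, 0.32, 0.32, 0.32, 0.32, 0.06, 0.01, 0.01]
0.64 [0.05, 0.04, 0.04, 0.3, 0.08, 0.31, 0.08, 0.31, 0.06, 0.01, 0.01]
0.68 [0.49, 0.49, 0.49, 0.49, 0.49, 0.49, 0.49, 0.49, 0.49, 0.49, 0.49]
0.72 [0.54, 0.52, 0.56, 0.56, 0.56, 0.52, 0.51, 0.5, 0.49, 0.49, 0.49]
knobtop [0.50181996 0.1639069 ] [0.5021188  0.16391515] ((501.2816162109375, 164.60076904296875), 21.22866439819336) 116
tintop [ 0.48168684 -0.38955262] ((481.2844543457031, -387.7367858886719), 30.215051651000977)
top
0.32 [-0.73, -0.73, -0.74, -0.74, -0.73, -0.73, -0.73, -0.73, -0.74, -0.74, -0.74]
0.36 [
[... 223 characters left out ...]
11, 0.01, 0.09, 0.09, 0.09, 0.08, 0.08, 0.02, 0.04, 0.05]
0.52 [0.01, 0.1, 0.01, 0.17, 0.17, 0.17, 0.17, 0.17, 0.03, 0.04, 0.05]
0.56 [0.11, 0.11, 0.1, 0.17, 0.07, 0.08, 0.08, 0.17, 0.01, 0.01, 0.05]
0.6 [0.01, 0.1, 0.01, 0.32, 0.33, 0.32, 0.32, 0.32, 0.03, 0.01, 0.01]
0.64 [0.05, 0.04, 0.05, 0.31, 0.08, 0.31, 0.32, 0.31, 0.04, 0.01, 0.01]
0.68 [0.49, 0.49, 0.49, 0.47, 0.49, 0.49, 0.49, 0.49, 0.49, 0.49, 0.49]
0.72 [0.54, 0.55, 0.56, 0.56, 0.56, 0.51, 0.51, 0.5, 0.49, 0.49, 0.49]
knobtop [0.50369081 0.16128435] [0.50393832 0.16013691] ((504.12030029296875, 161.55325317382812), 20.068134307861328) 87
tintop [ 0.48324336 -0.39286186] ((482.16278076171875, -392.29248046875), 28.576969146728516)
```

Emit:
send_rows(
  deltas=[
    {"dp":[0.1,-0.33,0.1],"rotation":[0,0,-0.2]},
    {"dp":[0.2,-0.67,0.1],"rotation":[0,0,-0.4]},
    {"dp":[0.2,-1,0.1],"rotation":[0,0,-0.6]},
    {"dp":[0.2,-1,0.1],"rotation":[0,0,-0.77]},
  ],
  fingers=-1,
)

```text
clock: 1.23
position: [0.246, 0.4027, 0.2619]
ee_rot: [0.001, 0.385, 0.923, -0.004]
contact_force: [-0.2, -0.5, -0.7]
width: 0.0856
```

Emit:
send_rows(
  deltas=[
    {"dp":[0.1,-0.33,0]},
    {"dp":[0.2,-0.67,0]},
    {"dp":[0.3,-1,0]},
  ],
)

```text
validation failed for argument at $.de...
```

Emit:
send_rows(
  deltas=[
    {"dp":[0.1,-0.33,0]},
    {"dp":[0.2,-0.67,0]},
    {"dp":[0.3,-1,0]},
  ],
)

```text
validation failed for argument at $.de...
```

Emit:
send_rows(
  deltas=[
    {"dp":[0,-0.33,0]},
    {"dp":[0,-0.67,0]},
    {"dp":[0,-1,0]},
  ],
)

```text
validation failed for argument at $.de...
```

Emit:
send_rows(
  deltas=[
    {"dp":[0,-0.33,0]},
    {"dp":[0,-0.67,0]},
    {"dp":[0,-1,0]},
  ],
)

```text
validation failed for argument at $.de...
```

Emit:
send_rows(
  deltas=[
    {"dp":[0,-0.33,0]},
    {"dp":[0,-0.67,0]},
    {"dp":[0,-1,0]},
    {"dp":[0,-1,0]},
  ],
)

```text
validation failed for argument at $.de...
```

Emit:
send_rows(
  deltas=[
    {"dp":[0.1,-0.33,0],"rotation":[0,0,0]},
    {"dp":[0.2,-0.67,0],"rotation":[0,0,0]},
    {"dp":[0.3,-1,0],"rotation":[0,0,0]},
  ],
)

```text
clock: 1.48
position: [0.283, 0.2892, 0.2624]
ee_rot: [0.0, 0.381, 0.925, 0.0]
contact_force: [0.6, -0.3, 0.6]
width: 0.0852
```

Emit:
send_rows(
  deltas=[
    {"dp":[0.1,-0.33,0],"rotation":[0,0,0]},
    {"dp":[0.2,-0.67,0],"rotation":[0,0,0]},
    {"dp":[0.3,-1,0],"rotation":[0,0,0]},
  ],
)

```text
clock: 1.73
position: [0.3189, 0.1693, 0.2626]
ee_rot: [0.001, 0.381, 0.924, 0.0]
contact_force: [1.1, -0.5, -0.3]
width: 0.0851
```

Emit:
send_rows(
  deltas=[
    {"dp":[0,-0.33,0],"rotation":[0,0,0]},
    {"dp":[0,-0.67,0],"rotation":[0,0,0]},
    {"dp":[0,-1,0],"rotation":[0,0,0]},
  ],
)

```text
clock: 1.98
position: [0.3186, 0.0492, 0.2626]
ee_rot: [0.001, 0.382, 0.924, 0.0]
contact_force: [1.5, -0.5, 0.4]
width: 0.0853
```

Emit:
send_rows(
  deltas=[
    {"dp":[0,-0.33,0],"rotation":[0,0,0]},
    {"dp":[0,-0.67,0],"rotation":[0,0,0]},
    {"dp":[0,-1,0],"rotation":[0,0,0]},
  ],
)

```text
clock: 2.23
position: [0.3184, -0.0709, 0.2628]
ee_rot: [0.001, 0.382, 0.924, 0.0]
contact_force: [1.8, -0.0, -0.4]
width: 0.0856
```

Emit:
send_rows(
  deltas=[
    {"dp":[0,-0.33,0],"rotation":[0,0,0]},
    {"dp":[0,-0.67,0],"rotation":[0,0,0]},
    {"dp":[0,-1,0],"rotation":[0,0,0]},
    {"dp":[0,-1,0],"rotation":[0,0,0]},
  ],
)

```text
clock: 2.57
position: [0.3194, -0.1965, 0.2628]
ee_rot: [0.002, 0.385, 0.923, -0.003]
contact_force: [0.6, -0.5, 0.4]
width: 0.0854
```

Emit:
send_rows(
  deltas=[
    {"dp":[0.3,-0.33,0],"rotation":[0,0,0]},
    {"dp":[0.5,-0.6,0],"rotation":[0,0,0]},
    {"dp":[0.68,-0.83,0],"rotation":[0,0,0]},
    {"dp":[0.68,-0.83,0],"rotation":[0,0,0]},
  ],
)

```text
clock: 2.9
position: [0.405, -0.2946, 0.2618]
ee_rot: [0.003, 0.383, 0.924, -0.001]
contact_force: [-0.1, -0.3, -0.1]
width: 0.0853
```

Emit:
send_rows(
  deltas=[
    {"dp":[0.3,-0.33,0],"rotation":[0,0,0]},
    {"dp":[0.5,-0.6,0],"rotation":[0,0,0]},
    {"dp":[0.68,-0.83,-0.3],"rotation":[0,0,0]},
    {"dp":[0.68,-0.83,-0.6],"rotation":[0,0,0]},
    {"dp":[0.68,-0.83,-0.6],"rotation":[0,0,0]},
    {"dp":[0.68,-0.83,-0.6],"rotation":[0,0,0]},
  ],
)

```text
clock: 3.4
position: [0.4809, -0.3867, 0.1866]
ee_rot: [-0.004, 0.382, 0.924, 0.002]
contact_force: [-0.4, 0.2, 0.2]
width: 0.0857
```

```bash
python3 - <<'E'
from h import *
s=monitor.get_state(); print(s['position'],s['ee_rot'],s['qpos'])
p=snap('top','top2'); cv2.imwrite('pics/top2b.png',cv2.resize(p['color'][140:240,310:410,::-1],None,fx=5,fy=5,interpolation=cv2.INTER_CUBIC))
E
```

```text
[ 0.4809121  -0.38670754  0.1866211 ] [-0.00383932  0.38202909  0.92414074  0.00171011] [-7.90042023e-01  3.82329964e-01  1.50617633e+00  1.85233574e-04
  1.26149046e+00 -1.57690630e+00]
```

View pics/top2b.png

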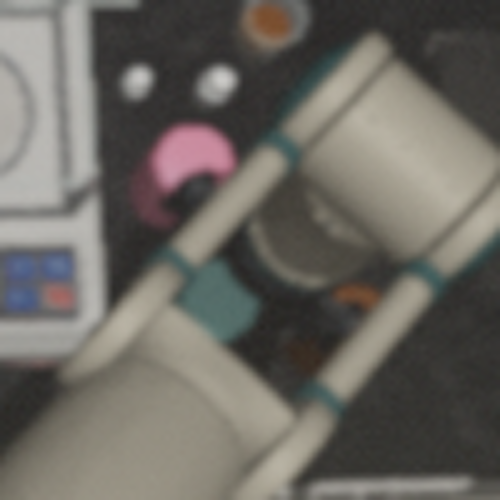

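Emit:
send_rows(
  deltas=[
    {"dp":[0.01,-0.03,-0.15],"rotation":[0,0,0]},
    {"dp":[0.01,-0.03,-0.35],"rotation":[0,0,0]},
    {"dp":[0.01,-0.03,-0.55],"rotation":[0,0,0]},
    {"dp":[0.01,-0.03,-0.75],"rotation":[0,0,0]},
    {"dp":[0.01,-0.03,-0.9],"rotation":[0,0,0]},
    {"dp":[0.01,-0.03,-0.97],"rotation":[0,0,0]},
    {"dp":[0.01,-0.03,-0.97],"rotation":[0,0,0]},
  ],
)

```text
clock: 4.03
position: [0.483, -0.3909, 0.0744]
ee_rot: [-0.0, 0.382, 0.924, 0.0]
contact_force: [-0.4, -0.5, 0.6]
width: 0.0855
```

Emit:
send_rows(
  deltas=[
    {"dp":[0,0,0],"rotation":[0,0,0]},
    {"dp":[0,0,0],"rotation":[0,0,0]},
    {"dp":[0,0,0],"rotation":[0,0,0]},
    {"dp":[0,0,0],"rotation":[0,0,0]},
    {"dp":[0,0,0],"rotation":[0,0,0]},
    {"dp":[0,0,0],"rotation":[0,0,0]},
    {"dp":[0,0,0],"rotation":[0,0,0]},
    {"dp":[0,0,0],"rotation":[0,0,0]},
  ],
  fingers=1,
  grip_force=22,
)

```text
clock: 4.7
position: [0.4843, -0.393, 0.0763]
ee_rot: [0.002, 0.382, 0.924, -0.001]
contact_force: [-1.0, -0.2, 7.2]
width: 0.0576
```

Emit:
send_rows(
  deltas=[
    {"dp":[0,0,0.1],"rotation":[0,0,0]},
    {"dp":[0,0,0.3],"rotation":[0,0,0]},
    {"dp":[0,0,0.6],"rotation":[0,0,0]},
    {"dp":[0,0,0.85],"rotation":[0,0,0]},
    {"dp":[0,0,1],"rotation":[0,0,0]},
    {"dp":[0,0,1],"rotation":[0,0,0]},
  ],
)

```text
clock: 5.2
position: [0.4854, -0.3937, 0.1995]
ee_rot: [0.005, 0.382, 0.924, -0.002]
contact_force: [-0.8, 0.1, -1.5]
width: 0.0578
```

```bash
python3 - <<'E'
from h import *
s=monitor.get_state(); print(s['position'],s['ee_rot'],s['contact_force'],s['width'])
p=snap('side','side3'); cv2.imwrite('pics/side3b.png',cv2.resize(p['color'][60:200,230:370,::-1],None,fx=4,fy=4,interpolation=cv2.INTER_CUBIC))
E
```

```text
[ 0.48542601 -0.39368317  0.19947765] [ 0.00483768  0.38192788  0.92417754 -0.00188673] [-0.80678434  0.11088399 -1.5082646 ] 0.05782921288358092
```

View pics/side3b.png

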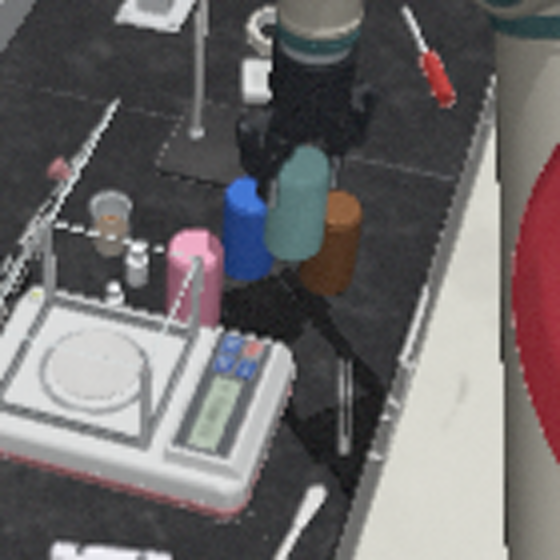

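Emit:
send_rows(
  deltas=[
    {"dp":[-0.25,0,0.1],"rotation":[0,0,0]},
    {"dp":[-0.5,0.05,0.2],"rotation":[0,0,0]},
    {"dp":[-0.75,0.1,0.3],"rotation":[0,0,0]},
    {"dp":[-1,0.2,0.3],"rotation":[0,0,0]},
    {"dp":[-1,0.4,0.3],"rotation":[0,0,0]},
  ],
)

```text
clock: 5.67
position: [0.3581, -0.344, 0.2285]
ee_rot: [-0.003, 0.384, 0.923, -0.001]
contact_force: [0.8, 0.3, -1.0]
width: 0.0576
```

Emit:
send_rows(
  deltas=[
    {"dp":[0,0.25,0],"rotation":[0,0,-0.15]},
    {"dp":[0,0.5,0],"rotation":[0,0,-0.3]},
    {"dp":[0,0.75,0],"rotation":[0,0,-0.45]},
    {"dp":[0,1,0],"rotation":[0,0,-0.56]},
  ],
)

```text
clock: 6.0
position: [0.362, -0.2217, 0.228]
ee_rot: [-0.002, 0.509, 0.861, 0.001]
contact_force: [0.8, -0.2, -1.1]
width: 0.0576
```

Emit:
send_rows(
  deltas=[
    {"dp":[0,0.25,0],"rotation":[0,0,-0.15]},
    {"dp":[0,0.5,0],"rotation":[0,0,-0.3]},
    {"dp":[0,0.75,0],"rotation":[0,0,-0.45]},
    {"dp":[0,1,0],"rotation":[0,0,-0.56]},
  ],
)

```text
clock: 6.33
position: [0.3619, -0.1018, 0.2282]
ee_rot: [-0.002, 0.624, 0.781, -0.0]
contact_force: [1.0, -0.6, -1.7]
width: 0.0578
```

Emit:
send_rows(
  deltas=[
    {"dp":[0,0.25,0],"rotation":[0,0,0]},
    {"dp":[0,0.5,0],"rotation":[0,0,0]},
    {"dp":[0,0.75,0],"rotation":[0,0,0]},
    {"dp":[0.1,1,0],"rotation":[0,0,0]},
    {"dp":[0.3,1,0],"rotation":[0,0,0]},
    {"dp":[0.4,1,0],"rotation":[0,0,0]},
  ],
)

```text
clock: 6.83
position: [0.4122, 0.0179, 0.2286]
ee_rot: [-0.0, 0.621, 0.784, -0.0]
contact_force: [0.1, -1.4, -2.0]
width: 0.0577
```

```bash
python3 - <<'E'
from h import *
s=monitor.get_state(); print(s['position'],s['ee_rot'],s['contact_force'],s['width'],s['qpos'])
q=s['ee_rot']; from scipy.spatial.transform import Rotation as R
M=R.from_quat([q[1],q[2],q[3],q[0]]).as_matrix(); print(np.arctan2(M[1,1],M[0,1]),M[:,2])
E
```

```text
[0.41221285 0.01787547 0.22861975] [-2.89842886e-04  6.20979687e-01  7.83826603e-01 -4.53339792e-06] [ 0.07174262 -1.43393463 -2.02658779] 0.05767136008271893 [-1.25915733e-01  4.31390479e-02  1.85290860e+00  3.08425238e-04
  1.24604570e+00 -3.56826551e-01]
0.23081241686700657 [-4.60003425e-04  3.52866294e-04 -9.99999832e-01]
```

Emit:
send_rows(
  deltas=[
    {"dp":[0.25,0.08,0],"rotation":[0,0,0]},
    {"dp":[0.5,0.16,-0.1],"rotation":[0,0,0]},
    {"dp":[0.75,0.25,-0.2],"rotation":[0,0,0]},
    {"dp":[0.97,0.29,-0.4],"rotation":[0,0,0]},
    {"dp":[0.97,0.29,-0.6],"rotation":[0,0,0]},
    {"dp":[0.97,0.29,-0.6],"rotation":[0,0,0]},
    {"dp":[0.97,0.29,-0.6],"rotation":[0,0,0]},
  ],
)

```text
clock: 7.42
position: [0.5257, 0.0502, 0.1554]
ee_rot: [-0.003, 0.623, 0.782, -0.002]
contact_force: [0.0, 0.9, -1.8]
width: 0.0573
```

```bash
python3 - <<'E'
from h import *
s=monitor.get_state(); print(s['position'],s['contact_force'])
for n in('side','top'):
    p=snap(n,n+'4'); C=cloud(p); z=C[...,2]
    hsv=cv2.cvtColor(p['color'],cv2.COLOR_RGB2HSV); m=(hsv[...,0]>75)&(hsv[...,0]<98)&(hsv[...,1]>50)&(p['depth']>0)&(C[...,1]>-.05)&(C[...,1]<.15)&(z>.03)&(z<.25)&(C[...,0]>.45)
    P=C[m]; print(n,len(P),P.min(0),P.max(0)) if len(P) else print(n,0)
    x=p['color'][150:260,200:310] if n=='side' else p['color'][140:250,160:270]
    cv2.imwrite(f'pics/{n}4b.png',cv2.resize(x[...,::-1],None,fx=5,fy=5,interpolation=cv2.INTER_CUBIC))
E
```

```text
[0.52571727 0.05018143 0.15539269] [ 0.00657322  0.94434042 -1.75161024]
side 442 [0.47210053 0.03793667 0.08435841] [0.55511197 0.08316763 0.23293441]
top 4 [0.5010156  0.06047557 0.13246565] [0.50536784 0.06857719 0.18732994]
```

View pics/side4b.png

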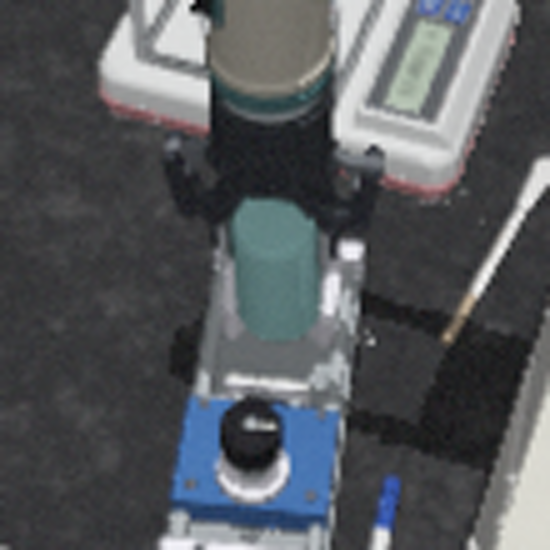

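View pics/top4b.png

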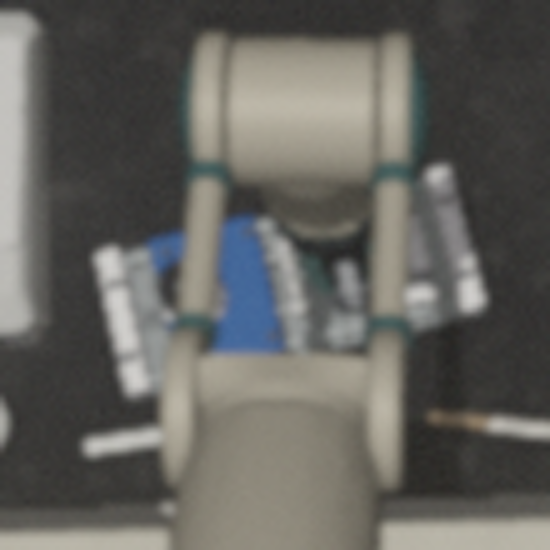

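```bash
cat > fit.py <<'E'
from h import *
from scipy.optimize import least_squares
def tin(p,zlo,zhi,c0):
    C=cloud(p); z=C[...,2]; hsv=cv2.cvtColor(p['color'],cv2.COLOR_RGB2HSV)
    m=(hsv[...,0]>75)&(hsv[...,0]<98)&(hsv[...,1]>50)&(p['depth']>0)&(np.hypot(C[...,0]-c0[0],C[...,1]-c0[1])<.05)&(z>zlo)&(z<zhi)
    m=cv2.erode(m.astype(np.uint8),np.ones((3,3)))>0
    P=C[m]; f=lambda c:np.hypot(P[:,0]-c[0],P[:,1]-c[1])-.029
    r=least_squares(f,c0,loss='soft_l1',f_scale=.003); return r.x,len(P),np.sqrt(np.mean(f(r.x)**2))
E
python3 - <<'E'
from fit import *
p=dict(np.load('pics/side1.npz')); print('start side',tin(p,.015,.09,[.48,-.39]))
p=dict(np.load('pics/side4.npz')); print('held side',tin(p,.1,.165,[.526,.05]))
C=cloud(p);hsv=cv2.cvtColor(p['color'],cv2.COLOR_RGB2HSV); m=(hsv[...,0]>75)&(hsv[...,0]<98)&(hsv[...,1]>50)&(np.hypot(C[...,0]-.526,C[...,1]-.05)<.04)
print(np.percentile(C[m][:,2],[1,2,5,50,95]),np.histogram(C[m][:,2],20))
E
```

```text
start side (array([ 0.48231939, -0.39270213]), 123, np.float64(0.0021896125721015697))
held side (array([0.52454941, 0.05183329]), 126, np.float64(0.0011824031493312876))
[0.08692887 0.09008429 0.09588502 0.17233758 0.33359942] (array([ 35,  49,  50,  50,  49, 181,  12,  13,   1,   1,   0,   1,   3,
         1,  26,  37,   0,   0,   2,  11]), array([0.08435841, 0.10072679, 0.11709517, 0.13346355, 0.14983194,
       0.16620032, 0.1825687 , 0.19893709, 0.21530547, 0.23167385,
       0.24804223, 0.26441062, 0.280779  , 0.29714738, 0.31351577,
       0.32988415, 0.34625253, 0.36262092, 0.3789893 , 0.39535768,
       0.41172606]))
```

Emit:
send_rows(
  deltas=[
    {"dp":[0.03,0.02,0],"rotation":[0,0,0]},
    {"dp":[0.03,0.02,-0.15],"rotation":[0,0,0]},
    {"dp":[0.03,0.02,-0.3],"rotation":[0,0,0]},
    {"dp":[0.03,0.02,-0.42],"rotation":[0,0,0]},
    {"dp":[0.03,0.02,-0.48],"rotation":[0,0,0]},
    {"dp":[0.03,0.02,-0.5],"rotation":[0,0,0]},
    {"dp":[0.03,0.02,-0.5],"rotation":[0,0,0]},
    {"dp":[0.03,0.02,-0.5],"rotation":[0,0,0]},
  ],
)

```text
clock: 8.18
position: [0.5322, 0.0534, 0.0991]
ee_rot: [0.001, 0.623, 0.783, 0.001]
contact_force: [0.6, 0.3, -0.9]
width: 0.0575
```

Emit:
send_rows(
  deltas=[
    {"dp":[0,0,-0.01],"rotation":[0,0,0]},
    {"dp":[0,0,-0.02],"rotation":[0,0,0]},
    {"dp":[0,0,-0.02],"rotation":[0,0,0]},
  ],
)

```text
clock: 8.43
position: [0.5316, 0.0534, 0.0959]
ee_rot: [0.0, 0.622, 0.783, 0.0]
contact_force: [-0.1, 0.4, -1.9]
width: 0.0574
```

Emit:
send_rows(
  deltas=[
    {"dp":[0,0,-0.01],"rotation":[0,0,0]},
    {"dp":[0,0,-0.02],"rotation":[0,0,0]},
    {"dp":[0,0,-0.02],"rotation":[0,0,0]},
  ],
)

```text
clock: 8.68
position: [0.5312, 0.0534, 0.0929]
ee_rot: [-0.0, 0.622, 0.783, -0.0]
contact_force: [-0.8, -0.4, -1.3]
width: 0.0576
```

Emit:
send_rows(
  deltas=[
    {"dp":[-0.017,-0.005,-0.01],"rotation":[0,0,0]},
    {"dp":[-0.017,-0.005,-0.02],"rotation":[0,0,0]},
    {"dp":[-0.017,-0.005,-0.02],"rotation":[0,0,0]},
  ],
)

```text
clock: 8.93
position: [0.5289, 0.0528, 0.0904]
ee_rot: [-0.0, 0.623, 0.783, -0.0]
contact_force: [0.1, -1.2, -2.3]
width: 0.0576
```

Emit:
send_rows(
  deltas=[
    {"dp":[0,0,-0.01],"rotation":[0,0,0]},
    {"dp":[0,0,-0.015],"rotation":[0,0,0]},
    {"dp":[0,0,-0.015],"rotation":[0,0,0]},
  ],
)

```text
clock: 9.18
position: [0.5293, 0.0528, 0.0888]
ee_rot: [-0.0, 0.622, 0.783, -0.0]
contact_force: [-0.6, -1.0, -2.0]
width: 0.0577
```

```bash
python3 - <<'E'
from fit import *
p=snap('side','side5'); r=tin(p,.05,.1,[.529,.053]); print(r)
d=r[0]-[.512,.105]; c,s=np.cos(.223),np.sin(.223); print('clamp',c*d[0]+s*d[1],-s*d[0]+c*d[1]); print(monitor.get_state()['position'])
cv2.imwrite(f'pics/side5b.png',cv2.resize(p['color'][150:260,200:310][...,::-1],None,fx=5,fy=5,interpolation=cv2.INTER_CUBIC))
E
```

```text
(array([0.52877495, 0.05429667]), 74, np.float64(0.0011544612420950051))
clamp 0.005146209163423593 -0.05315771793026855
[0.52931192 0.05279226 0.0888277 ]
```

View pics/side5b.png

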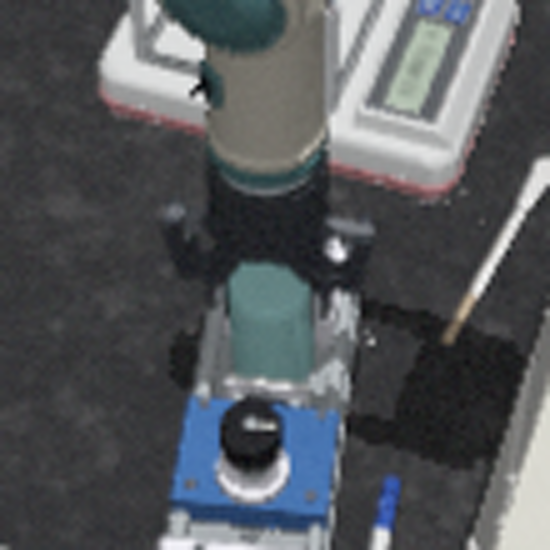

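Clamp coordinates (5.1, -53.2) mm are central in the gap. I'll keep lowering until contact.

Emit:
send_rows(
  deltas=[
    {"dp":[0,0,-0.01],"rotation":[0,0,0]},
    {"dp":[0,0,-0.015],"rotation":[0,0,0]},
    {"dp":[0,0,-0.015],"rotation":[0,0,0]},
  ],
)

```text
clock: 9.48
position: [0.5294, 0.053, 0.0883]
ee_rot: [0.0, 0.622, 0.783, 0.0]
contact_force: [-2.1, 1.4, 6.9]
width: 0.0581
```

Emit:
send_rows(
  deltas=[
    {"dp":[0,0,-0.01],"rotation":[0,0,0]},
    {"dp":[0,0,-0.015],"rotation":[0,0,0]},
    {"dp":[0,0,-0.015],"rotation":[0,0,0]},
  ],
)

```text
clock: 9.73
position: [0.5287, 0.053, 0.0877]
ee_rot: [-0.0, 0.622, 0.783, -0.0]
contact_force: [-6.3, 1.0, 16.5]
width: 0.0573
```

Emit:
send_rows(
  deltas=[
    {"dp":[0,0,0.015],"rotation":[0,0,0]},
    {"dp":[0,0,0.015],"rotation":[0,0,0]},
  ],
)

```text
clock: 9.9
position: [0.5298, 0.0528, 0.0879]
ee_rot: [0.001, 0.622, 0.783, 0.001]
contact_force: [-1.5, 1.3, 5.9]
width: 0.0578
```

Emit:
send_rows(
  deltas=[
    {"dp":[0,0,0],"rotation":[0,0,0]},
    {"dp":[0,0,0],"rotation":[0,0,0]},
    {"dp":[0,0,0],"rotation":[0,0,0]},
    {"dp":[0,0,0],"rotation":[0,0,0]},
    {"dp":[0,0,0],"rotation":[0,0,0]},
    {"dp":[0,0,0],"rotation":[0,0,0]},
    {"dp":[0,0,0],"rotation":[0,0,0]},
  ],
  fingers=-1,
)

```text
clock: 10.48
position: [0.5293, 0.0528, 0.087]
ee_rot: [-0.0, 0.622, 0.783, -0.0]
contact_force: [0.5, -0.8, -0.4]
width: 0.0853
```

Emit:
send_rows(
  deltas=[
    {"dp":[0,0,0.1],"rotation":[0,0,0]},
    {"dp":[0,0,0.3],"rotation":[0,0,0]},
    {"dp":[0,0,0.6],"rotation":[0,0,0]},
    {"dp":[0,0,0.85],"rotation":[0,0,0]},
    {"dp":[0,0,1],"rotation":[0,0,0]},
    {"dp":[0,0,1],"rotation":[0,0,0]},
  ],
)

```text
clock: 10.98
position: [0.5321, 0.0528, 0.2118]
ee_rot: [0.004, 0.622, 0.783, 0.003]
contact_force: [-0.7, 0.2, 0.1]
width: 0.0855
```

```bash
python3 - <<'E'
from fit import *
p=snap('side','side6'); r=tin(p,.05,.1,[.529,.053]); print(r)
d=r[0]-[.512,.105]; c,s=np.cos(.223),np.sin(.223); print('clamp',c*d[0]+s*d[1],-s*d[0]+c*d[1]); s=monitor.get_state();print(s['position'],s['qpos'],s['contact_force'],s['moment'])
cv2.imwrite(f'pics/side6b.png',cv2.resize(p['color'][150:260,200:310][...,::-1],None,fx=5,fy=5,interpolation=cv2.INTER_CUBIC))
E
```

```text
(array([0.52896182, 0.05498757]), 64, np.float64(0.001151320606973403))
clamp 0.0054812523117833585 -0.05252525035699964
[0.53068814 0.05276868 0.20935364] [-3.13853199e-02  2.37707420e-01  1.66401039e+00 -1.29670753e-05
  1.23447821e+00 -2.58428788e-01] [-0.37967254  0.99646872 -0.1240096 ] [-0.00573402  0.0441762   0.01480089]
```

View pics/side6b.png

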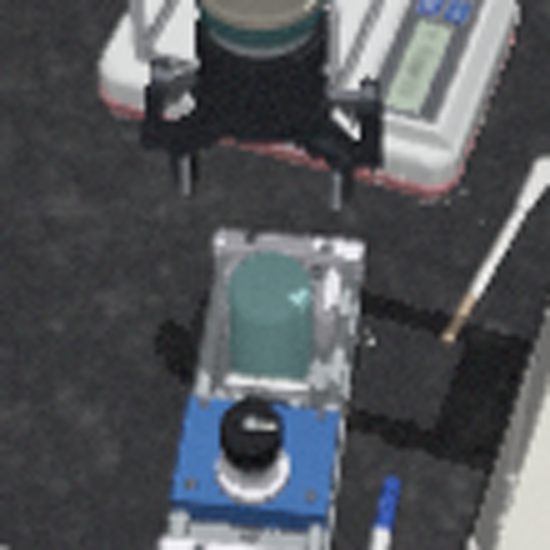

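The tin stands upright in the gap, free of the gripper. Next: over the knob, winding the wrist back on the way.

Emit:
send_rows(
  deltas=[
    {"dp":[-0.06,0.25,0],"rotation":[0,0,0.22]},
    {"dp":[-0.12,0.5,0],"rotation":[0,0,0.44]},
    {"dp":[-0.18,0.75,0],"rotation":[0,0,0.66]},
    {"dp":[-0.23,0.915,0],"rotation":[0,0,0.88]},
  ],
)

```text
clock: 11.37
position: [0.5, 0.1645, 0.2053]
ee_rot: [-0.002, 0.434, 0.901, -0.0]
contact_force: [0.0, 0.6, 0.0]
width: 0.0851
```

Emit:
send_rows(
  deltas=[
    {"dp":[0,0,0],"rotation":[0,0,0.22]},
    {"dp":[0,0,0],"rotation":[0,0,0.44]},
    {"dp":[0,0,0],"rotation":[0,0,0.66]},
    {"dp":[0,0,0],"rotation":[0,0,0.88]},
  ],
)

```text
clock: 11.7
position: [0.5005, 0.1627, 0.2051]
ee_rot: [-0.002, 0.227, 0.974, -0.001]
contact_force: [0.3, -1.1, -0.0]
width: 0.0854
```

Emit:
send_rows(
  deltas=[
    {"dp":[0,0,0],"rotation":[0,0,0.22]},
    {"dp":[0,0,0],"rotation":[0,0,0.44]},
    {"dp":[0,0,0],"rotation":[0,0,0.66]},
    {"dp":[0,0,0],"rotation":[0,0,0.88]},
  ],
)

```text
clock: 12.03
position: [0.5006, 0.1624, 0.2051]
ee_rot: [-0.002, 0.009, 1.0, -0.0]
contact_force: [-0.8, -0.7, 0.5]
width: 0.0854
```

Emit:
send_rows(
  deltas=[
    {"dp":[0,0,-0.1],"rotation":[0,0,0.22]},
    {"dp":[0,0,-0.2],"rotation":[0,0,0.44]},
    {"dp":[0,0,-0.3],"rotation":[0,0,0.66]},
    {"dp":[0,0,-0.3],"rotation":[0,0,0.7]},
    {"dp":[0,0,-0.3],"rotation":[0,0,0.7]},
    {"dp":[0,0,-0.3],"rotation":[0,0,0.7]},
  ],
)

```text
clock: 12.53
position: [0.5015, 0.1626, 0.1707]
ee_rot: [-0.001, -0.161, 0.987, 0.0]
contact_force: [-0.1, -0.5, 1.0]
width: 0.0853
```

```bash
cat > st.py <<'E'
from h import *
from scipy.spatial.transform import Rotation as R
def st():
    s=monitor.get_state(); q=s['ee_rot']; M=R.from_quat([q[1],q[2],q[3],q[0]]).as_matrix()
    c,sn=np.cos(.223),np.sin(.223); p=s['position']; f=s['contact_force']; d=p[:2]-[.512,.105]
    print('t',round(s['clock'],2),'p',p.round(4),'clampxy mm',(1000*np.array([c*d[0]+sn*d[1],-sn*d[0]+c*d[1]])).round(2),'yaw',round(float(np.arctan2(M[1,1],M[0,1])),4),'j6',s['qpos'][5].round(3),'j1',s['qpos'][0].round(3),'F',f.round(2),'Fclampxy',np.round([c*f[0]+sn*f[1],-sn*f[0]+c*f[1]],2),'M',s['moment'].round(4),'tau6',s['effort'][5].round(4),'w',s['width'].round(4),'tilt',M[:2,2].round(4)); return s
E
python3 -c "
from st import *; st()"
```

```text
Traceback (most recent call last):
  File "st.py", line 6, in st
    print('t',round(s['clock'],2),'p',p.round(4),'clampxy mm',(1000*np.array([c*d[0]+sn*d[1],-sn*d[0]+c*d[1]])).round(2),'yaw',round(float(np.arctan2(M[1,1],M[0,1])),4),'j6',s['qpos'][5].round(3),'j1',s['qpos'][0].round(3),'F',f.round(2),'Fclampxy',np.round([c*f[0]+sn*f[1],-sn*f[0]+c*f[1]],2),'M',s['moment'].round(4),'tau6',s['effort'][5].round(4),'w',s['width'].round(4),'tilt',M[:2,2].round(4)); return s
                                                                                                                                                                                                                                                                                                                                                                  ^^^^^^^^^^^^^^^^
AttributeError: 'float' object has no attribute 'round'
```

Emit:
send_rows(
  deltas=[
    {"dp":[0.01,0,-0.15],"rotation":[0,0,0]},
    {"dp":[0.01,0,-0.3],"rotation":[0,0,0]},
    {"dp":[0.01,0,-0.45],"rotation":[0,0,0]},
    {"dp":[0.01,0,-0.55],"rotation":[0,0,0]},
    {"dp":[0.01,0,-0.615],"rotation":[0,0,0]},
    {"dp":[0.01,0,-0.615],"rotation":[0,0,0]},
    {"dp":[0.01,0,-0.615],"rotation":[0,0,0]},
  ],
)

```text
clock: 13.12
position: [0.5033, 0.1627, 0.0976]
ee_rot: [0.0, -0.162, 0.987, 0.0]
contact_force: [-0.8, -0.5, 1.1]
width: 0.0856
```

```bash
sed -i "s/s\['width'\].round(4)/round(float(s['width']),4)/" st.py
python3 -c "
from st import *; st()
p=snap('side','side7'); cv2.imwrite('pics/side7b.png',cv2.resize(p['color'][150:290,190:330][...,::-1],None,fx=4,fy=4,interpolation=cv2.INTER_CUBIC))"
```

```text
t 13.12 p [0.5033 0.1627 0.0976] clampxy mm [ 4.25 58.17] yaw 1.8962 j6 -1.715 j1 0.181 F [-0.81 -0.52  1.15] Fclampxy [-0.91 -0.32] M [0.0175 0.0238 0.0104] tau6 0.0061 w 0.0856 tilt [0.0004 0.0002]
```

View pics/side7b.png

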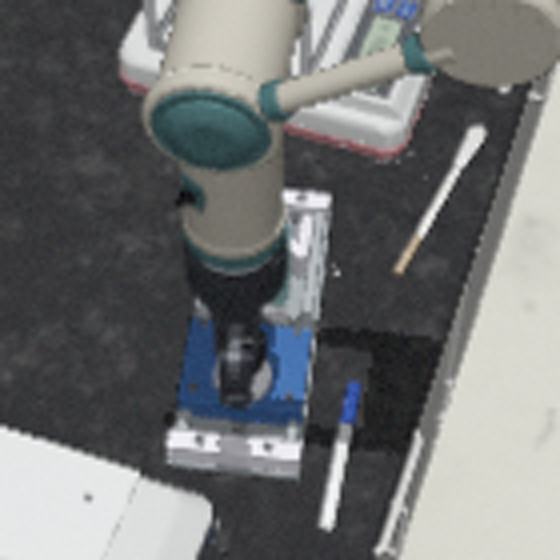

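Fingers are either side of the knob. Now I'll close on it.

Emit:
send_rows(
  deltas=[
    {"dp":[0,0,0],"rotation":[0,0,0]},
    {"dp":[0,0,0],"rotation":[0,0,0]},
    {"dp":[0,0,0],"rotation":[0,0,0]},
    {"dp":[0,0,0],"rotation":[0,0,0]},
    {"dp":[0,0,0],"rotation":[0,0,0]},
    {"dp":[0,0,0],"rotation":[0,0,0]},
    {"dp":[0,0,0],"rotation":[0,0,0]},
    {"dp":[0,0,0],"rotation":[0,0,0]},
    {"dp":[0,0,0],"rotation":[0,0,0]},
  ],
  fingers=1,
  grip_force=50,
)

```text
clock: 13.92
position: [0.5036, 0.1618, 0.0983]
ee_rot: [0.001, -0.163, 0.987, -0.001]
contact_force: [-0.8, -3.9, 4.8]
width: 0.0393
```

```bash
python3 -c "
from st import *; st()"
```

```text
t 13.92 p [0.5036 0.1618 0.0983] clampxy mm [ 4.35 57.21] yaw 1.8976 j6 -1.716 j1 0.18 F [-0.81 -3.91  4.79] Fclampxy [-1.65 -3.63] M [-0.5561  0.0446 -0.0164] tau6 0.0049 w 0.0393 tilt [ 0.0018 -0.0015]
```

Emit:
send_rows(
  deltas=[
    {"dp":[0.002,-0.008,0],"rotation":[0,0,0]},
    {"dp":[0.003,-0.012,0],"rotation":[0,0,-0.12]},
    {"dp":[0.004,-0.015,0],"rotation":[0,0,-0.25]},
    {"dp":[0.0045,-0.018,0],"rotation":[0,0,-0.37]},
    {"dp":[0.005,-0.022,0],"rotation":[0,0,-0.5]},
  ],
)

```text
clock: 14.33
position: [0.504, 0.1597, 0.0984]
ee_rot: [0.001, -0.037, 0.999, -0.0]
contact_force: [-0.7, -1.6, 4.9]
width: 0.0387
```

```bash
python3 -c "
from st import *; st()"
```

```text
t 14.33 p [0.504  0.1597 0.0984] clampxy mm [ 4.32 55.14] yaw 1.645 j6 -1.469 j1 0.176 F [-0.74 -1.59  4.88] Fclampxy [-1.08 -1.39] M [-0.2586  0.0763  0.154 ] tau6 -0.4628 w 0.0387 tilt [ 0.0016 -0.0005]
```

Emit:
send_rows(
  deltas=[
    {"dp":[0.0015,-0.007,0],"rotation":[0,0,-0.13]},
    {"dp":[0.003,-0.014,0],"rotation":[0,0,-0.25]},
    {"dp":[0.003,-0.014,0],"rotation":[0,0,-0.5]},
  ],
)

```text
clock: 14.58
position: [0.5044, 0.1578, 0.0983]
ee_rot: [0.001, 0.088, 0.996, -0.0]
contact_force: [-0.5, -4.3, 4.9]
width: 0.0388
```

```bash
python3 -c "
from st import *; st()"
```

```text
t 14.58 p [0.5044 0.1578 0.0983] clampxy mm [ 4.23 53.2 ] yaw 1.3943 j6 -1.221 j1 0.172 F [-0.45 -4.3   4.91] Fclampxy [-1.39 -4.09] M [-0.7963  0.1095  0.2077] tau6 -1.422 w 0.0388 tilt [ 0.0016 -0.001 ]
```

Emit:
send_rows(
  deltas=[
    {"dp":[0.003,-0.014,0],"rotation":[0,0,-0.16]},
    {"dp":[0.004,-0.018,0],"rotation":[0,0,-0.32]},
    {"dp":[0.005,-0.02,0],"rotation":[0,0,-0.5]},
    {"dp":[0.005,-0.02,0],"rotation":[0,0,-0.5]},
  ],
)

```text
clock: 14.92
position: [0.5047, 0.1558, 0.0983]
ee_rot: [0.001, 0.212, 0.977, 0.0]
contact_force: [-1.9, -0.6, 6.0]
width: 0.0388
```

```bash
python3 -c "
from st import *; st()"
```

```text
t 14.92 p [0.5047 0.1558 0.0983] clampxy mm [ 4.13 51.14] yaw 1.1439 j6 -0.976 j1 0.168 F [-1.94 -0.65  5.98] Fclampxy [-2.04 -0.2 ] M [-0.2213  0.2612 -0.1765] tau6 0.3375 w 0.0388 tilt [ 0.001  -0.0001]
```

Emit:
send_rows(
  deltas=[
    {"dp":[0.001,-0.005,0],"rotation":[0,0,-0.16]},
    {"dp":[0.002,-0.01,0],"rotation":[0,0,-0.32]},
    {"dp":[0.003,-0.015,0],"rotation":[0,0,-0.5]},
    {"dp":[0.003,-0.015,0],"rotation":[0,0,-0.5]},
  ],
)

```text
clock: 15.25
position: [0.5049, 0.1539, 0.0983]
ee_rot: [0.0, 0.332, 0.943, 0.0]
contact_force: [-1.0, -0.9, 6.3]
width: 0.0393
```

```bash
python3 -c "
from st import *; st()"
```

```text
t 15.25 p [0.5049 0.1539 0.0983] clampxy mm [ 3.92 49.24] yaw 0.894 j6 -0.73 j1 0.164 F [-0.97 -0.88  6.33] Fclampxy [-1.14 -0.64] M [-0.2773  0.2412 -0.2042] tau6 0.3396 w 0.0393 tilt [ 0.0007 -0.0002]
```

Emit:
send_rows(
  deltas=[
    {"dp":[0.0004,-0.0017,0],"rotation":[0,0,-0.06]},
    {"dp":[0.0008,-0.0034,0],"rotation":[0,0,-0.12]},
    {"dp":[0.0012,-0.0051,0],"rotation":[0,0,-0.18]},
  ],
)

```text
clock: 15.5
position: [0.505, 0.1533, 0.0983]
ee_rot: [0.0, 0.373, 0.928, -0.0]
contact_force: [-0.9, -1.9, 6.6]
width: 0.0386
```

```bash
python3 -c "
from st import *; st()"
```

```text
t 15.5 p [0.505  0.1533 0.0983] clampxy mm [ 3.86 48.61] yaw 0.8065 j6 -0.643 j1 0.163 F [-0.95 -1.91  6.63] Fclampxy [-1.35 -1.66] M [-0.2493  0.3044  0.1941] tau6 -0.0947 w 0.0386 tilt [ 0.0006 -0.0005]
```

Emit:
send_rows(
  deltas=[
    {"dp":[0.0004,-0.0017,0],"rotation":[0,0,-0.06]},
    {"dp":[0.0008,-0.0034,0],"rotation":[0,0,-0.12]},
    {"dp":[0.0012,-0.0051,0],"rotation":[0,0,-0.18]},
  ],
)

```text
clock: 15.75
position: [0.5051, 0.1526, 0.0983]
ee_rot: [0.0, 0.414, 0.91, -0.0]
contact_force: [-1.8, -0.7, 6.5]
width: 0.0387
```

```bash
python3 -c "
from st import *; st()"
```

```text
t 15.75 p [0.5051 0.1526 0.0983] clampxy mm [ 3.82 47.9 ] yaw 0.7164 j6 -0.554 j1 0.162 F [-1.84 -0.72  6.52] Fclampxy [-1.95 -0.29] M [-0.2602  0.3134  0.2042] tau6 -0.0929 w 0.0387 tilt [ 0.0006 -0.0006]
```

Emit:
send_rows(
  deltas=[
    {"dp":[0.0004,-0.0017,0],"rotation":[0,0,-0.06]},
    {"dp":[0.0008,-0.0034,0],"rotation":[0,0,-0.12]},
  ],
)

```text
clock: 15.92
position: [0.5051, 0.1521, 0.0983]
ee_rot: [0.0, 0.441, 0.897, -0.0]
contact_force: [-1.6, -1.5, 6.0]
width: 0.0388
```

```bash
python3 -c "
from st import *; st()"
```

```text
t 15.92 p [0.5051 0.1521 0.0983] clampxy mm [ 3.74 47.49] yaw 0.6565 j6 -0.495 j1 0.161 F [-1.6  -1.49  5.97] Fclampxy [-1.89 -1.1 ] M [-0.2605  0.329   0.2043] tau6 -0.0922 w 0.0388 tilt [ 0.0004 -0.0007]
```

Emit:
send_rows(
  deltas=[
    {"dp":[0.0004,-0.0017,0],"rotation":[0,0,-0.06]},
    {"dp":[0.0008,-0.0034,0],"rotation":[0,0,-0.12]},
    {"dp":[0.0012,-0.0051,0],"rotation":[0,0,-0.18]},
  ],
)

```text
clock: 16.17
position: [0.5052, 0.1515, 0.0983]
ee_rot: [0.0, 0.481, 0.877, -0.0]
contact_force: [-2.8, -1.6, 6.7]
width: 0.0386
```

```bash
python3 -c "
from st import *; st()"
```

```text
t 16.17 p [0.5052 0.1515 0.0983] clampxy mm [ 3.67 46.82] yaw 0.5665 j6 -0.406 j1 0.16 F [-2.84 -1.57  6.67] Fclampxy [-3.12 -0.9 ] M [-0.2836  0.324   0.214 ] tau6 -0.0912 w 0.0386 tilt [ 0.0003 -0.0008]
```

Emit:
send_rows(
  deltas=[
    {"dp":[0.0004,-0.0017,0],"rotation":[0,0,-0.06]},
    {"dp":[0.0008,-0.0034,0],"rotation":[0,0,-0.12]},
  ],
)

```text
clock: 16.33
position: [0.5053, 0.151, 0.0983]
ee_rot: [0.0, 0.507, 0.862, -0.0]
contact_force: [-2.5, -1.1, 6.8]
width: 0.0389
```

```bash
python3 -c "
from st import *; st()"
```

```text
t 16.33 p [0.5053 0.151  0.0983] clampxy mm [ 3.62 46.37] yaw 0.5065 j6 -0.347 j1 0.159 F [-2.49 -1.11  6.79] Fclampxy [-2.67 -0.53] M [-0.3672  0.3519  0.2176] tau6 -0.0907 w 0.0389 tilt [ 0.0002 -0.0009]
```

Emit:
send_rows(
  deltas=[
    {"dp":[0.0004,-0.0017,0],"rotation":[0,0,-0.06]},
    {"dp":[0.0008,-0.0034,0],"rotation":[0,0,-0.12]},
  ],
)

```text
clock: 16.5
position: [0.5053, 0.1506, 0.0983]
ee_rot: [0.0, 0.533, 0.846, -0.0]
contact_force: [-2.0, -1.8, 6.4]
width: 0.0387
```

```bash
python3 -c "
from st import *; st()"
```

```text
t 16.5 p [0.5053 0.1506 0.0983] clampxy mm [ 3.58 45.96] yaw 0.4466 j6 -0.288 j1 0.158 F [-2.04 -1.81  6.45] Fclampxy [-2.39 -1.31] M [-0.2716  0.3955  0.2133] tau6 -0.0902 w 0.0387 tilt [ 0.0001 -0.0009]
```

Emit:
send_rows(
  deltas=[
    {"dp":[0.0004,-0.0017,0],"rotation":[0,0,-0.06]},
    {"dp":[0.0008,-0.0034,0],"rotation":[0,0,-0.12]},
  ],
)

```text
clock: 16.67
position: [0.5054, 0.1502, 0.0983]
ee_rot: [0.0, 0.558, 0.83, -0.0]
contact_force: [-1.4, -1.4, 6.3]
width: 0.0392
```

```bash
python3 -c "
from st import *; st()"
```

```text
t 16.67 p [0.5054 0.1502 0.0983] clampxy mm [ 3.52 45.53] yaw 0.3865 j6 -0.228 j1 0.157 F [-1.35 -1.41  6.33] Fclampxy [-1.63 -1.07] M [-0.3002  0.3767  0.1544] tau6 -0.0898 w 0.0392 tilt [-0.     -0.0009]
```

Emit:
send_rows(
  deltas=[
    {"dp":[0.0004,-0.0017,0],"rotation":[0,0,-0.06]},
    {"dp":[0.0008,-0.0034,0],"rotation":[0,0,-0.12]},
  ],
)

```text
clock: 16.83
position: [0.5054, 0.1497, 0.0983]
ee_rot: [0.0, 0.583, 0.813, -0.0]
contact_force: [-2.8, -2.5, 6.8]
width: 0.039
```

```bash
python3 -c "
from st import *; st()"
```

```text
t 16.83 p [0.5054 0.1497 0.0983] clampxy mm [ 3.44 45.1 ] yaw 0.3266 j6 -0.169 j1 0.157 F [-2.85 -2.46  6.8 ] Fclampxy [-3.32 -1.77] M [-0.2992  0.4453  0.1968] tau6 -0.0896 w 0.039 tilt [-0.0002 -0.001 ]
```

Emit:
send_rows(
  deltas=[
    {"dp":[0.0004,-0.0017,0],"rotation":[0,0,-0.06]},
    {"dp":[0.0008,-0.0034,0],"rotation":[0,0,-0.12]},
  ],
)

```text
clock: 17.0
position: [0.5054, 0.1493, 0.0983]
ee_rot: [0.0, 0.607, 0.795, -0.0]
contact_force: [-2.0, -2.5, 7.0]
width: 0.0389
```

```bash
python3 -c "
from st import *; st()"
```

```text
t 17.0 p [0.5054 0.1493 0.0983] clampxy mm [ 3.41 44.68] yaw 0.2665 j6 -0.11 j1 0.156 F [-1.95 -2.53  7.01] Fclampxy [-2.46 -2.03] M [-0.3242  0.4066  0.1792] tau6 -0.0893 w 0.0389 tilt [-0.0002 -0.001 ]
```

Emit:
send_rows(
  deltas=[
    {"dp":[0.0004,-0.0017,0],"rotation":[0,0,-0.06]},
    {"dp":[0.0008,-0.0034,0],"rotation":[0,0,-0.12]},
  ],
)

```text
clock: 17.17
position: [0.5054, 0.1489, 0.0983]
ee_rot: [0.0, 0.63, 0.776, -0.001]
contact_force: [-2.0, -1.6, 7.9]
width: 0.0385
```

```bash
python3 -c "
from st import *; st()"
```

```text
t 17.17 p [0.5054 0.1489 0.0983] clampxy mm [ 3.32 44.28] yaw 0.2066 j6 -0.051 j1 0.155 F [-2.01 -1.61  7.94] Fclampxy [-2.31 -1.13] M [-0.28    0.4641  0.1758] tau6 -0.0853 w 0.0385 tilt [-0.0004 -0.001 ]
```

Emit:
send_rows(
  deltas=[
    {"dp":[0.0004,-0.0017,0],"rotation":[0,0,-0.06]},
    {"dp":[0.0008,-0.0034,0],"rotation":[0,0,-0.12]},
  ],
)

```text
clock: 17.33
position: [0.5055, 0.1485, 0.0983]
ee_rot: [0.0, 0.653, 0.757, -0.001]
contact_force: [-2.1, -3.1, 7.5]
width: 0.0389
```

```bash
python3 -c "
from st import *; st()"
```

```text
t 17.33 p [0.5055 0.1485 0.0983] clampxy mm [ 3.31 43.83] yaw 0.1465 j6 0.008 j1 0.154 F [-2.1  -3.15  7.53] Fclampxy [-2.74 -2.61] M [-0.3219  0.4466  0.2207] tau6 -0.0857 w 0.0389 tilt [-0.0005 -0.0011]
```

Emit:
send_rows(
  deltas=[
    {"dp":[0.0004,-0.0017,0],"rotation":[0,0,-0.06]},
    {"dp":[0.0008,-0.0034,0],"rotation":[0,0,-0.12]},
  ],
)

```text
clock: 17.5
position: [0.5056, 0.1481, 0.0983]
ee_rot: [0.0, 0.676, 0.737, -0.001]
contact_force: [-3.0, -1.6, 8.0]
width: 0.0387
```

```bash
python3 -c "
from st import *; st()"
```

```text
t 17.5 p [0.5056 0.1481 0.0983] clampxy mm [ 3.24 43.44] yaw 0.0866 j6 0.068 j1 0.153 F [-2.97 -1.61  7.99] Fclampxy [-3.25 -0.91] M [-0.3662  0.4427  0.2261] tau6 -0.0858 w 0.0387 tilt [-0.0006 -0.0011]
```

Emit:
send_rows(
  deltas=[
    {"dp":[0.0004,-0.0017,0],"rotation":[0,0,-0.06]},
    {"dp":[0.0008,-0.0034,0],"rotation":[0,0,-0.12]},
  ],
)

```text
clock: 17.67
position: [0.5056, 0.1477, 0.0983]
ee_rot: [0.0, 0.698, 0.716, -0.001]
contact_force: [-3.1, -2.6, 7.6]
width: 0.0389
```

```bash
python3 -c "
from st import *; st()"
```

```text
t 17.67 p [0.5056 0.1477 0.0983] clampxy mm [ 3.17 43.03] yaw 0.0265 j6 0.127 j1 0.153 F [-3.12 -2.6   7.57] Fclampxy [-3.62 -1.84] M [-0.3229  0.4981  0.2165] tau6 -0.0859 w 0.0389 tilt [-0.0008 -0.0011]
```

Emit:
send_rows(
  deltas=[
    {"dp":[-0.002,-0.003,0],"rotation":[0,0,-0.06]},
    {"dp":[-0.004,-0.005,0],"rotation":[0,0,-0.12]},
  ],
)

```text
clock: 17.83
position: [0.5056, 0.1472, 0.0983]
ee_rot: [0.0, 0.719, 0.695, -0.0]
contact_force: [-1.5, -2.1, 6.3]
width: 0.0391
```

```bash
python3 -c "
from st import *; st()"
```

```text
t 17.83 p [0.5056 0.1472 0.0983] clampxy mm [ 3.09 42.6 ] yaw -0.0336 j6 0.186 j1 0.152 F [-1.54 -2.14  6.29] Fclampxy [-1.97 -1.75] M [-0.2254  0.2838  0.2221] tau6 -0.0905 w 0.0391 tilt [ 0.0003 -0.0007]
```

Emit:
send_rows(
  deltas=[
    {"dp":[0.0004,-0.0017,0],"rotation":[0,0,-0.06]},
    {"dp":[0.0008,-0.0034,0],"rotation":[0,0,-0.12]},
  ],
)

```text
clock: 18.0
position: [0.5056, 0.1468, 0.0983]
ee_rot: [0.0, 0.739, 0.673, -0.0]
contact_force: [-2.3, -1.4, 7.4]
width: 0.0388
```

```bash
python3 -c "
from st import *; st()"
```

```text
t 18.0 p [0.5056 0.1468 0.0983] clampxy mm [ 3.06 42.21] yaw -0.0936 j6 0.245 j1 0.151 F [-2.31 -1.37  7.42] Fclampxy [-2.56 -0.82] M [-0.2426  0.3739  0.2053] tau6 -0.0891 w 0.0388 tilt [ 0.0002 -0.0007]
```

Emit:
send_rows(
  deltas=[
    {"dp":[0.0004,-0.0017,0],"rotation":[0,0,-0.06]},
    {"dp":[0.0008,-0.0034,0],"rotation":[0,0,-0.12]},
  ],
)

```text
clock: 18.17
position: [0.5057, 0.1464, 0.0983]
ee_rot: [0.0, 0.759, 0.651, -0.0]
contact_force: [-2.3, -0.9, 6.3]
width: 0.0385
```

```bash
python3 -c "
from st import *; st()"
```

```text
t 18.17 p [0.5057 0.1464 0.0983] clampxy mm [ 2.98 41.8 ] yaw -0.1536 j6 0.304 j1 0.15 F [-2.27 -0.92  6.32] Fclampxy [-2.41 -0.4 ] M [-0.2117  0.368   0.2527] tau6 -0.0895 w 0.0385 tilt [-0.     -0.0007]
```

Emit:
send_rows(
  deltas=[
    {"dp":[0.0004,-0.0017,0],"rotation":[0,0,-0.06]},
    {"dp":[0.0008,-0.0034,0],"rotation":[0,0,-0.12]},
  ],
)

```text
clock: 18.33
position: [0.5057, 0.146, 0.0983]
ee_rot: [0.0, 0.778, 0.628, -0.0]
contact_force: [-2.3, -1.0, 6.4]
width: 0.0385
```

```bash
python3 -c "
from st import *; st()"
```

```text
t 18.33 p [0.5057 0.146  0.0983] clampxy mm [ 2.94 41.41] yaw -0.2136 j6 0.363 j1 0.149 F [-2.33 -1.03  6.39] Fclampxy [-2.5  -0.49] M [-0.2635  0.4245  0.212 ] tau6 -0.0899 w 0.0385 tilt [-0.0001 -0.0007]
```

Emit:
send_rows(
  deltas=[
    {"dp":[0.0004,-0.0017,0],"rotation":[0,0,-0.06]},
    {"dp":[0.0008,-0.0034,0],"rotation":[0,0,-0.12]},
  ],
)

```text
clock: 18.5
position: [0.5058, 0.1457, 0.0983]
ee_rot: [0.0, 0.797, 0.604, -0.0]
contact_force: [-2.2, -0.7, 6.9]
width: 0.0388
```

```bash
python3 -c "
from st import *; st()"
```

```text
t 18.5 p [0.5058 0.1457 0.0983] clampxy mm [ 2.9  41.05] yaw -0.2736 j6 0.423 j1 0.149 F [-2.18 -0.69  6.9 ] Fclampxy [-2.28 -0.19] M [-0.2014  0.4776  0.2206] tau6 -0.0903 w 0.0388 tilt [-0.0002 -0.0006]
```

Emit:
send_rows(
  deltas=[
    {"dp":[0.0004,-0.0017,0],"rotation":[0,0,-0.06]},
    {"dp":[0.0008,-0.0034,0],"rotation":[0,0,-0.12]},
  ],
)

```text
clock: 18.67
position: [0.5058, 0.1453, 0.0983]
ee_rot: [0.0, 0.815, 0.58, -0.0]
contact_force: [-2.9, -1.7, 6.7]
width: 0.039
```

```bash
python3 -c "
from st import *; st()
p=snap('side','side8'); cv2.imwrite('pics/side8b.png',cv2.resize(p['color'][170:270,205:305][...,::-1],None,fx=5,fy=5,interpolation=cv2.INTER_CUBIC))"
```

```text
t 18.67 p [0.5058 0.1453 0.0983] clampxy mm [ 2.82 40.64] yaw -0.3336 j6 0.482 j1 0.148 F [-2.88 -1.74  6.73] Fclampxy [-3.2  -1.06] M [-0.1966  0.5372  0.1661] tau6 -0.0908 w 0.039 tilt [-0.0004 -0.0007]
```

View pics/side8b.png

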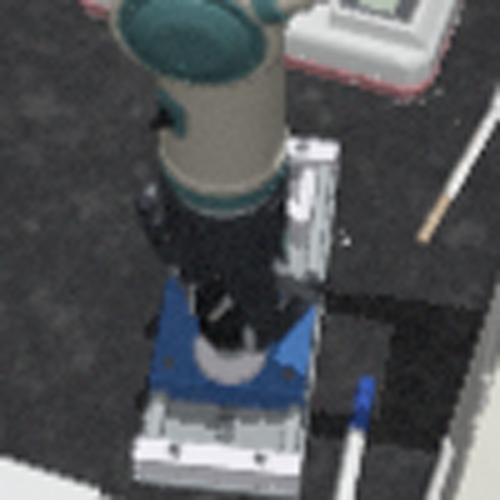

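Emit:
send_rows(
  deltas=[
    {"dp":[0.0004,-0.0017,0],"rotation":[0,0,-0.06]},
    {"dp":[0.0008,-0.0034,0],"rotation":[0,0,-0.12]},
  ],
)

```text
clock: 18.88
position: [0.5058, 0.1449, 0.0983]
ee_rot: [0.0, 0.832, 0.555, -0.0]
contact_force: [-3.4, -1.8, 7.0]
width: 0.0391
```

```bash
python3 -c "
from st import *; st()"
```

```text
t 18.88 p [0.5058 0.1449 0.0983] clampxy mm [ 2.79 40.24] yaw -0.3936 j6 0.541 j1 0.147 F [-3.37 -1.85  6.97] Fclampxy [-3.7  -1.06] M [-0.182   0.4776  0.2482] tau6 -0.1034 w 0.0391 tilt [-0.0004 -0.0006]
```

Emit:
send_rows(
  deltas=[
    {"dp":[0.0004,-0.0017,0],"rotation":[0,0,-0.06]},
  ],
)

```text
clock: 18.97
position: [0.5059, 0.1447, 0.0983]
ee_rot: [0.0, 0.84, 0.543, -0.0]
contact_force: [-2.7, -1.8, 7.0]
width: 0.0386
```

```bash
python3 -c "
from st import *; st()"
```

```text
t 18.97 p [0.5059 0.1447 0.0983] clampxy mm [ 2.79 40.05] yaw -0.4236 j6 0.571 j1 0.147 F [-2.66 -1.79  7.03] Fclampxy [-2.99 -1.16] M [-0.1985  0.4708  0.2501] tau6 -0.0789 w 0.0386 tilt [-0.0005 -0.0006]
```

Emit:
send_rows(
  deltas=[
    {"dp":[0.0004,-0.0017,0],"rotation":[0,0,-0.06]},
  ],
)

```text
clock: 19.05
position: [0.5059, 0.1445, 0.0983]
ee_rot: [0.0, 0.848, 0.53, -0.0]
contact_force: [-2.8, -1.1, 7.0]
width: 0.0387
```

```bash
python3 -c "
from st import *; st()"
```

```text
t 19.05 p [0.5059 0.1445 0.0983] clampxy mm [ 2.76 39.88] yaw -0.4536 j6 0.6 j1 0.146 F [-2.77 -1.15  7.  ] Fclampxy [-2.96 -0.51] M [-0.1647  0.4986  0.2246] tau6 -0.0665 w 0.0387 tilt [-0.0005 -0.0006]
```

Emit:
send_rows(
  deltas=[
    {"dp":[0.0004,-0.0017,0],"rotation":[0,0,-0.06]},
  ],
)

```text
clock: 19.13
position: [0.5059, 0.1443, 0.0983]
ee_rot: [0.0, 0.856, 0.517, -0.0]
contact_force: [-2.4, -1.5, 7.8]
width: 0.0387
```

```bash
python3 -c "
from st import *; st()"
```

```text
t 19.13 p [0.5059 0.1443 0.0983] clampxy mm [ 2.7  39.67] yaw -0.4836 j6 0.63 j1 0.146 F [-2.45 -1.55  7.83] Fclampxy [-2.73 -0.97] M [-0.1667  0.484   0.2817] tau6 -0.0546 w 0.0387 tilt [-0.0006 -0.0006]
```

Emit:
send_rows(
  deltas=[
    {"dp":[0.0004,-0.0017,0],"rotation":[0,0,-0.06]},
  ],
)

```text
clock: 19.22
position: [0.5059, 0.1441, 0.0983]
ee_rot: [0.0, 0.863, 0.504, -0.0]
contact_force: [-3.2, -0.6, 7.0]
width: 0.0389
```

```bash
python3 -c "
from st import *; st()"
```

```text
t 19.22 p [0.5059 0.1441 0.0983] clampxy mm [ 2.7  39.49] yaw -0.5135 j6 0.659 j1 0.146 F [-3.21 -0.56  7.02] Fclampxy [-3.26  0.16] M [-0.1465  0.5241  0.2596] tau6 -0.0438 w 0.0389 tilt [-0.0006 -0.0006]
```

```bash
cat > avg.py <<'E'
from st import *
def avg(n=12):
    a=[]
    c,sn=np.cos(.223),np.sin(.223)
    for i in range(n):
        eyes.get_image('top'); s=monitor.get_state(); f=s['contact_force']; a.append([s['moment'][2],c*f[0]+sn*f[1],-sn*f[0]+c*f[1],s['effort'][5]])
    a=np.array(a); print('Mz',a[:,0].round(3),'mean',a[2:,0].mean().round(4),'sd',a[2:,0].std().round(4),'Fxy',a[2:,1:3].mean(0).round(2),'tau6',a[:,3].round(3)); 
E
python3 -c "
from avg import *
avg(8); st()"
```

```text
Mz [ 0.014 -0.144 -0.044 -0.097 -0.131 -0.116 -0.105 -0.058] mean -0.0918 sd 0.0309 Fxy [-3.33 -0.81] tau6 [ 0.187  0.011 -0.094 -0.101 -0.098 -0.096 -0.096 -0.095]
t 19.62 p [0.5059 0.1441 0.0983] clampxy mm [ 2.72 39.48] yaw -0.5133 j6 0.659 j1 0.145 F [-3.41 -1.95  7.71] Fclampxy [-3.76 -1.15] M [-0.1684  0.5131 -0.0577] tau6 -0.0952 w 0.0385 tilt [-0.0007 -0.0003]
```

Emit:
send_rows(
  deltas=[
    {"dp":[0,0,0],"rotation":[0,0,-0.003]},
    {"dp":[0,0,0],"rotation":[0,0,-0.006]},
  ],
)

```text
clock: 19.78
position: [0.5059, 0.1441, 0.0983]
ee_rot: [0.0, 0.864, 0.503, -0.0]
contact_force: [-2.7, -1.2, 7.7]
width: 0.0388
```

```bash
python3 -c "
from avg import *
st(); avg(8); st()"
```

```text
t 19.78 p [0.5059 0.1441 0.0983] clampxy mm [ 2.74 39.47] yaw -0.5156 j6 0.661 j1 0.145 F [-2.67 -1.18  7.65] Fclampxy [-2.86 -0.56] M [-0.1168  0.5462  0.1969] tau6 0.1722 w 0.0388 tilt [-0.0006 -0.0005]
Mz [0.19  0.144 0.095 0.118 0.186 0.148 0.149 0.104] mean 0.1333 sd 0.0311 Fxy [-3.02 -0.41] tau6 [0.171 0.135 0.132 0.132 0.132 0.132 0.132 0.132]
t 20.18 p [0.5059 0.1441 0.0983] clampxy mm [ 2.72 39.47] yaw -0.5155 j6 0.661 j1 0.145 F [-3.01 -1.03  6.82] Fclampxy [-3.16 -0.34] M [-0.1566  0.4426  0.1035] tau6 0.1315 w 0.0387 tilt [-0.0006 -0.0005]
```

Emit:
send_rows(
  deltas=[
    {"dp":[0,0,0],"rotation":[0,0,-0.003]},
    {"dp":[0,0,0],"rotation":[0,0,-0.006]},
  ],
)

```text
clock: 20.35
position: [0.5059, 0.1441, 0.0983]
ee_rot: [0.0, 0.865, 0.502, -0.0]
contact_force: [-2.8, -1.3, 6.9]
width: 0.0388
```

```bash
python3 -c "
from avg import *
st(); avg(8); st()"
```

```text
t 20.35 p [0.5059 0.1441 0.0983] clampxy mm [ 2.68 39.47] yaw -0.5181 j6 0.664 j1 0.146 F [-2.82 -1.26  6.89] Fclampxy [-3.03 -0.6 ] M [-0.1621  0.5387  0.2732] tau6 0.2185 w 0.0388 tilt [-0.0007 -0.0007]
Mz [0.238 0.2   0.159 0.209 0.214 0.126 0.16  0.207] mean 0.179 sd 0.0327 Fxy [-2.77 -0.73] tau6 [0.225 0.203 0.2   0.201 0.201 0.201 0.201 0.201]
t 20.75 p [0.5059 0.1441 0.0983] clampxy mm [ 2.68 39.48] yaw -0.5181 j6 0.664 j1 0.146 F [-3.1  -1.75  7.7 ] Fclampxy [-3.41 -1.02] M [-0.1765  0.5047  0.2068] tau6 0.2013 w 0.0387 tilt [-0.0007 -0.0006]
```

```bash
cat > t6.py <<'E'
from st import *
def t6(n=3):
    a=[monitor.get_state()['effort'][5]]
    m=[]
    for i in range(n):
        eyes.get_image('top'); s=monitor.get_state(); a.append(s['effort'][5]); m.append(s['moment'][2])
    q=s['ee_rot']; M=R.from_quat([q[1],q[2],q[3],q[0]]).as_matrix()
    f=s['contact_force']; c,sn=np.cos(.223),np.sin(.223)
    print('t',round(s['clock'],2),'tau6',np.round(a,4),'Mz',np.mean(m).round(3),'yaw',round(float(np.arctan2(M[1,1],M[0,1])),4),'Fy',round(-sn*f[0]+c*f[1],2))
if __name__=='__main__': t6()
E
echo
```

Emit:
send_rows(
  deltas=[
    {"dp":[0,0,0],"rotation":[0,0,-0.004]},
  ],
)

```text
clock: 20.83
position: [0.5059, 0.1441, 0.0983]
ee_rot: [0.0, 0.865, 0.502, -0.0]
contact_force: [-3.1, -1.3, 7.3]
width: 0.0382
```

```bash
python3 t6.py
```

```text
t 20.98 tau6 [0.205  0.2248 0.1996 0.1963] Mz 0.223 yaw -0.5202 Fy -0.57
```

Emit:
send_rows(
  deltas=[
    {"dp":[0,0,0],"rotation":[0,0,-0.004]},
  ],
)

```text
clock: 21.07
position: [0.5059, 0.1441, 0.0983]
ee_rot: [0.0, 0.866, 0.501, -0.0]
contact_force: [-2.8, -1.0, 7.2]
width: 0.0388
```

```bash
python3 t6.py
```

```text
t 21.22 tau6 [0.2066 0.226  0.2008 0.1976] Mz 0.215 yaw -0.5221 Fy -0.03
```

Emit:
send_rows(
  deltas=[
    {"dp":[0,0,0],"rotation":[0,0,-0.004]},
  ],
)

```text
clock: 21.3
position: [0.5059, 0.144, 0.0983]
ee_rot: [0.0, 0.866, 0.5, -0.0]
contact_force: [-3.0, -0.2, 7.5]
width: 0.0389
```

```bash
python3 t6.py
```

```text
t 21.45 tau6 [0.2078 0.2272 0.202  0.1987] Mz 0.227 yaw -0.5242 Fy 0.33
```

Emit:
send_rows(
  deltas=[
    {"dp":[-0.0004,0.0017,0],"rotation":[0,0,0.06]},
    {"dp":[-0.0008,0.0034,0],"rotation":[0,0,0.12]},
    {"dp":[-0.0012,0.0051,0],"rotation":[0,0,0.18]},
    {"dp":[-0.0016,0.0068,0],"rotation":[0,0,0.24]},
    {"dp":[-0.002,0.0085,0],"rotation":[0,0,0.3]},
    {"dp":[-0.002,0.0085,0],"rotation":[0,0,0.3]},
  ],
)

```text
clock: 21.95
position: [0.5058, 0.145, 0.0983]
ee_rot: [0.0, 0.826, 0.563, -0.0]
contact_force: [-1.6, -1.2, 6.9]
width: 0.039
```

```bash
python3 t6.py
```

```text
t 22.1 tau6 [-0.0256  0.1518  0.1756  0.1723] Mz 0.17 yaw -0.3743 Fy -0.58
```

Emit:
send_rows(
  deltas=[
    {"dp":[0,0,0],"rotation":[0,0,-0.006]},
    {"dp":[0,0,0],"rotation":[0,0,-0.012]},
  ],
)

```text
clock: 22.27
position: [0.5058, 0.145, 0.0983]
ee_rot: [0.0, 0.828, 0.561, -0.0]
contact_force: [-1.3, -1.2, 6.7]
width: 0.0387
```

```bash
python3 t6.py
```

```text
t 22.42 tau6 [0.1586 0.1749 0.1332 0.1288] Mz 0.111 yaw -0.3804 Fy -0.36
```

Emit:
send_rows(
  deltas=[
    {"dp":[0,0,0],"rotation":[0,0,-0.004]},
  ],
)

```text
clock: 22.5
position: [0.5058, 0.1449, 0.0983]
ee_rot: [0.0, 0.829, 0.56, -0.0]
contact_force: [-2.4, -1.8, 7.7]
width: 0.0388
```

```bash
python3 t6.py
```

```text
t 22.65 tau6 [0.1631 0.1797 0.1535 0.1502] Mz 0.131 yaw -0.3822 Fy -0.47
```

Emit:
send_rows(
  deltas=[
    {"dp":[0,0,0],"rotation":[0,0,-0.004]},
  ],
)

```text
clock: 22.73
position: [0.5058, 0.1449, 0.0983]
ee_rot: [0.0, 0.829, 0.559, -0.0]
contact_force: [-2.9, -2.0, 6.6]
width: 0.0389
```

```bash
python3 t6.py
```

```text
t 22.88 tau6 [0.1612 0.1803 0.1552 0.1519] Mz 0.162 yaw -0.3842 Fy -2.08
```

Emit:
send_rows(
  deltas=[
    {"dp":[0,0,0],"rotation":[0,0,-0.004]},
  ],
)

```text
clock: 22.97
position: [0.5058, 0.1449, 0.0983]
ee_rot: [0.0, 0.83, 0.558, -0.0]
contact_force: [-3.1, -2.4, 8.5]
width: 0.0386
```

```bash
python3 t6.py
```

```text
t 23.12 tau6 [0.1613 0.1806 0.1556 0.1523] Mz 0.169 yaw -0.3863 Fy -0.51
```

Emit:
send_rows(
  deltas=[
    {"dp":[0.0004,-0.0017,0],"rotation":[0,0,-0.06]},
    {"dp":[0.0008,-0.0034,0],"rotation":[0,0,-0.12]},
    {"dp":[0.0012,-0.0051,0],"rotation":[0,0,-0.18]},
    {"dp":[0.0016,-0.0068,0],"rotation":[0,0,-0.24]},
    {"dp":[0.002,-0.0085,0],"rotation":[0,0,-0.28]},
  ],
)

```text
clock: 23.53
position: [0.5059, 0.144, 0.0983]
ee_rot: [0.0, 0.867, 0.498, -0.0]
contact_force: [-2.4, -1.1, 7.0]
width: 0.0389
```

```bash
python3 t6.py
```

```text
t 23.68 tau6 [ 0.1055  0.1819  0.0444 -0.0253] Mz 0.003 yaw -0.527 Fy -0.86
```

Emit:
send_rows(
  deltas=[
    {"dp":[0,0,0],"rotation":[0,0,-0.006]},
    {"dp":[0,0,0],"rotation":[0,0,-0.012]},
  ],
)

```text
clock: 23.85
position: [0.506, 0.144, 0.0983]
ee_rot: [0.0, 0.868, 0.496, -0.0]
contact_force: [-3.0, -1.6, 7.2]
width: 0.0387
```

```bash
python3 t6.py
```

```text
t 24.0 tau6 [0.2103 0.2196 0.1744 0.1694] Mz 0.168 yaw -0.5322 Fy -0.31
```

Emit:
send_rows(
  deltas=[
    {"dp":[0,0,0],"rotation":[0,0,-0.004]},
  ],
)

```text
clock: 24.08
position: [0.5059, 0.144, 0.0983]
ee_rot: [0.0, 0.869, 0.495, -0.0]
contact_force: [-2.7, -2.3, 7.2]
width: 0.0385
```

```bash
python3 t6.py
```

```text
t 24.23 tau6 [0.2121 0.2276 0.2007 0.1973] Mz 0.214 yaw -0.5341 Fy -0.91
```

Emit:
send_rows(
  deltas=[
    {"dp":[0,0,0],"rotation":[0,0,-0.004]},
  ],
)

```text
clock: 24.32
position: [0.5059, 0.144, 0.0983]
ee_rot: [0.0, 0.869, 0.495, -0.0]
contact_force: [-3.0, -0.9, 7.3]
width: 0.0384
```

```bash
python3 t6.py
```

```text
t 24.47 tau6 [0.2104 0.2295 0.2041 0.2008] Mz 0.23 yaw -0.5361 Fy -1.46
```

Emit:
send_rows(
  deltas=[
    {"dp":[0,0,0],"rotation":[0,0,-0.004]},
    {"dp":[0,-0.0004,0],"rotation":[0,0,-0.008]},
    {"dp":[0,-0.0006,0],"rotation":[0,0,-0.012]},
    {"dp":[0,-0.0008,0],"rotation":[0,0,-0.016]},
    {"dp":[0,-0.001,0],"rotation":[0,0,-0.02]},
    {"dp":[0,-0.0012,0],"rotation":[0,0,-0.024]},
    {"dp":[0,-0.0014,0],"rotation":[0,0,-0.028]},
    {"dp":[0,-0.0016,0],"rotation":[0,0,-0.032]},
    {"dp":[0,-0.0018,0],"rotation":[0,0,-0.036]},
    {"dp":[0,-0.002,0],"rotation":[0,0,-0.04]},
  ],
)

```text
clock: 25.3
position: [0.5059, 0.1438, 0.0983]
ee_rot: [0.0, 0.874, 0.486, -0.0]
contact_force: [-2.3, -0.9, 7.4]
width: 0.0389
```

```bash
python3 t6.py
```

```text
t 25.45 tau6 [0.2256 0.2347 0.2059 0.2027] Mz 0.218 yaw -0.5562 Fy -1.09
```

Emit:
send_rows(
  deltas=[
    {"dp":[0,0,0],"rotation":[0,0,-0.004]},
  ],
)

```text
clock: 25.53
position: [0.5059, 0.1438, 0.0983]
ee_rot: [0.0, 0.875, 0.485, -0.0]
contact_force: [-3.1, -1.6, 7.4]
width: 0.0386
```

```bash
python3 t6.py
```

```text
t 25.68 tau6 [0.2177 0.2366 0.211  0.2077] Mz 0.192 yaw -0.5582 Fy -0.44
```

Emit:
send_rows(
  deltas=[
    {"dp":[0,0,0],"rotation":[0,0,-0.004]},
  ],
)

```text
clock: 25.77
position: [0.5059, 0.1438, 0.0983]
ee_rot: [0.0, 0.875, 0.484, -0.0]
contact_force: [-3.5, -0.8, 6.7]
width: 0.0384
```

```bash
python3 t6.py
```

```text
t 25.92 tau6 [0.2143 0.2236 0.2028 0.1999] Mz 0.22 yaw -0.5601 Fy -0.49
```

Emit:
send_rows(
  deltas=[
    {"dp":[0,0,0],"rotation":[0,0,0]},
    {"dp":[0,0,0],"rotation":[0,0,0]},
    {"dp":[0,0,0],"rotation":[0,0,0]},
  ],
  grip_force=110,
)

```text
clock: 26.17
position: [0.506, 0.1438, 0.0986]
ee_rot: [0.0, 0.875, 0.484, -0.0]
contact_force: [-3.0, -1.6, 9.1]
width: 0.0372
```

```bash
python3 t6.py
```

```text
t 26.32 tau6 [0.2125 0.2125 0.2126 0.2125] Mz 0.242 yaw -0.5601 Fy -1.08
```

Emit:
send_rows(
  deltas=[
    {"dp":[0,0,0],"rotation":[0,0,-0.004]},
  ],
)

```text
clock: 26.4
position: [0.506, 0.1438, 0.0986]
ee_rot: [0.0, 0.875, 0.483, -0.0]
contact_force: [-3.7, -1.6, 8.8]
width: 0.0374
```

```bash
python3 t6.py
```

```text
t 26.55 tau6 [0.1896 0.2112 0.1868 0.1843] Mz 0.207 yaw -0.5621 Fy -0.51
```

Emit:
send_rows(
  deltas=[
    {"dp":[0,0,0],"rotation":[0,0,-0.004]},
  ],
)

```text
clock: 26.63
position: [0.5059, 0.1438, 0.0986]
ee_rot: [0.0, 0.876, 0.482, -0.0]
contact_force: [-3.4, -1.5, 7.8]
width: 0.0377
```

```bash
python3 t6.py
```

```text
t 26.78 tau6 [0.1934 0.2119 0.1862 0.1836] Mz 0.205 yaw -0.5642 Fy -0.85
```

Emit:
send_rows(
  deltas=[
    {"dp":[0,0,0],"rotation":[0,0,-0.004]},
  ],
)

```text
clock: 26.87
position: [0.506, 0.1438, 0.0986]
ee_rot: [0.0, 0.876, 0.481, -0.0]
contact_force: [-3.4, -1.3, 8.5]
width: 0.0378
```

```bash
python3 t6.py; python3 -c "
from st import *; st()"
```

```text
t 27.02 tau6 [0.1948 0.213  0.1873 0.1846] Mz 0.181 yaw -0.5662 Fy -0.39
t 27.02 p [0.506  0.1438 0.0986] clampxy mm [ 2.68 39.15] yaw -0.5662 j6 0.712 j1 0.145 F [-4.52 -1.42  8.86] Fclampxy [-4.72 -0.39] M [-0.1834  0.5646  0.1834] tau6 0.1846 w 0.0376 tilt [-0.0005 -0.0007]
```

Emit:
send_rows(
  deltas=[
    {"dp":[-0.002,0.001,0],"rotation":[0,0,0.06]},
    {"dp":[-0.0045,0.002,0],"rotation":[0,0,0.12]},
    {"dp":[-0.0068,0.003,0],"rotation":[0,0,0.18]},
    {"dp":[-0.009,0.004,0],"rotation":[0,0,0.24]},
    {"dp":[-0.0113,0.0047,0],"rotation":[0,0,0.3]},
    {"dp":[-0.0113,0.0047,0],"rotation":[0,0,0.3]},
  ],
)

```text
clock: 27.52
position: [0.5058, 0.1447, 0.0986]
ee_rot: [0.0, 0.838, 0.546, 0.001]
contact_force: [-1.0, -0.1, 7.9]
width: 0.0374
```

Emit:
send_rows(
  deltas=[
    {"dp":[0,0,0],"rotation":[0,0,-0.006]},
    {"dp":[0,0,0],"rotation":[0,0,-0.012]},
  ],
)

```text
clock: 27.68
position: [0.5058, 0.1447, 0.0986]
ee_rot: [0.001, 0.84, 0.543, 0.001]
contact_force: [-0.9, -0.2, 6.4]
width: 0.0378
```

```bash
python3 t6.py
```

```text
t 27.83 tau6 [0.1523 0.1659 0.1223 0.1184] Mz 0.076 yaw -0.4226 Fy -0.22
```

Emit:
send_rows(
  deltas=[
    {"dp":[0,0,0],"rotation":[0,0,-0.004]},
  ],
)

```text
clock: 27.92
position: [0.5058, 0.1447, 0.0986]
ee_rot: [0.001, 0.84, 0.542, 0.001]
contact_force: [-0.4, -1.2, 7.0]
width: 0.0379
```

```bash
python3 t6.py
```

```text
t 28.07 tau6 [0.1579 0.1726 0.1456 0.1429] Mz 0.149 yaw -0.4245 Fy -0.69
```

Emit:
send_rows(
  deltas=[
    {"dp":[0,0,0],"rotation":[0,0,-0.004]},
  ],
)

```text
clock: 28.15
position: [0.5058, 0.1446, 0.0986]
ee_rot: [0.001, 0.841, 0.541, 0.001]
contact_force: [0.1, -0.1, 6.0]
width: 0.0377
```

```bash
python3 t6.py
```

```text
t 28.3 tau6 [0.1557 0.1735 0.1478 0.1451] Mz 0.135 yaw -0.4265 Fy -1.31
```

Emit:
send_rows(
  deltas=[
    {"dp":[0,0,0],"rotation":[0,0,-0.004]},
  ],
)

```text
clock: 28.38
position: [0.5058, 0.1446, 0.0986]
ee_rot: [0.001, 0.841, 0.541, 0.001]
contact_force: [-1.4, -1.2, 6.5]
width: 0.0374
```

```bash
python3 t6.py; python3 -c "
from st import *; st()"
```

```text
t 28.53 tau6 [0.1558 0.1739 0.1483 0.1456] Mz 0.13 yaw -0.4285 Fy -0.63
t 28.53 p [0.5058 0.1446 0.0986] clampxy mm [ 2.72 40.01] yaw -0.4285 j6 0.575 j1 0.146 F [-0.76 -0.82  6.72] Fclampxy [-0.92 -0.63] M [-0.1327  0.2984  0.1471] tau6 0.1456 w 0.0373 tilt [ 0.002  -0.0001]
```

Emit:
send_rows(
  deltas=[
    {"dp":[0.0002,-0.0006,0],"rotation":[0,0,-0.02]},
    {"dp":[0.0003,-0.0011,0],"rotation":[0,0,-0.04]},
    {"dp":[0.0004,-0.0017,0],"rotation":[0,0,-0.06]},
    {"dp":[0.0005,-0.0023,0],"rotation":[0,0,-0.076]},
    {"dp":[0.0005,-0.0023,0],"rotation":[0,0,-0.08]},
    {"dp":[0.0005,-0.0023,0],"rotation":[0,0,-0.084]},
    {"dp":[0.0005,-0.0023,0],"rotation":[0,0,-0.088]},
  ],
)

```text
clock: 29.12
position: [0.5058, 0.1443, 0.0986]
ee_rot: [0.001, 0.853, 0.522, 0.001]
contact_force: [-0.7, -0.8, 6.6]
width: 0.038
```

```bash
python3 t6.py
```

```text
t 29.27 tau6 [0.1651 0.1735 0.1452 0.143 ] Mz 0.164 yaw -0.4725 Fy 0.2
```

Emit:
send_rows(
  deltas=[
    {"dp":[0.0002,-0.0006,0],"rotation":[0,0,-0.02]},
    {"dp":[0.0003,-0.0011,0],"rotation":[0,0,-0.04]},
    {"dp":[0.0004,-0.0017,0],"rotation":[0,0,-0.06]},
    {"dp":[0.0005,-0.0023,0],"rotation":[0,0,-0.076]},
    {"dp":[0.0005,-0.0023,0],"rotation":[0,0,-0.08]},
    {"dp":[0.0005,-0.0023,0],"rotation":[0,0,-0.084]},
    {"dp":[0.0005,-0.0023,0],"rotation":[0,0,-0.088]},
  ],
)

```text
clock: 29.85
position: [0.5058, 0.1441, 0.0986]
ee_rot: [0.001, 0.864, 0.503, 0.001]
contact_force: [0.2, -0.7, 6.7]
width: 0.0374
```

```bash
python3 t6.py
```

```text
t 30.0 tau6 [0.1799 0.1881 0.1598 0.1575] Mz 0.17 yaw -0.5165 Fy -0.26
```

Emit:
send_rows(
  deltas=[
    {"dp":[0.0002,-0.0006,0],"rotation":[0,0,-0.02]},
    {"dp":[0.0003,-0.0011,0],"rotation":[0,0,-0.04]},
    {"dp":[0.0004,-0.0017,0],"rotation":[0,0,-0.06]},
    {"dp":[0.0005,-0.0023,0],"rotation":[0,0,-0.076]},
    {"dp":[0.0005,-0.0023,0],"rotation":[0,0,-0.08]},
    {"dp":[0.0005,-0.0023,0],"rotation":[0,0,-0.084]},
    {"dp":[0.0005,-0.0023,0],"rotation":[0,0,-0.088]},
  ],
)

```text
clock: 30.58
position: [0.5059, 0.1438, 0.0986]
ee_rot: [0.0, 0.875, 0.484, 0.001]
contact_force: [-1.6, -1.2, 6.7]
width: 0.0376
```

```bash
python3 t6.py;  python3 -c "
from st import *; st()"
```

```text
t 30.73 tau6 [0.1974 0.2058 0.1774 0.1751] Mz 0.183 yaw -0.5604 Fy -0.8
t 30.73 p [0.5059 0.1438 0.0986] clampxy mm [ 2.6  39.19] yaw -0.5604 j6 0.705 j1 0.145 F [-0.89 -1.02  6.77] Fclampxy [-1.1 -0.8] M [-0.1177  0.2797  0.1912] tau6 0.1751 w 0.0375 tilt [ 0.0018 -0.0001]
```

Emit:
send_rows(
  deltas=[
    {"dp":[0.0002,-0.0006,0],"rotation":[0,0,-0.02]},
    {"dp":[0.0003,-0.0011,0],"rotation":[0,0,-0.04]},
    {"dp":[0.0004,-0.0017,0],"rotation":[0,0,-0.06]},
    {"dp":[0.0005,-0.0023,0],"rotation":[0,0,-0.076]},
    {"dp":[0.0005,-0.0023,0],"rotation":[0,0,-0.08]},
    {"dp":[0.0005,-0.0023,0],"rotation":[0,0,-0.084]},
    {"dp":[0.0005,-0.0023,0],"rotation":[0,0,-0.088]},
  ],
)

```text
clock: 31.32
position: [0.5059, 0.1435, 0.0986]
ee_rot: [0.0, 0.885, 0.465, 0.001]
contact_force: [-0.5, 0.7, 6.7]
width: 0.0376
```

```bash
python3 t6.py;  python3 -c "
from st import *; st()"
```

```text
t 31.47 tau6 [0.215  0.2233 0.1949 0.1926] Mz 0.21 yaw -0.6044 Fy -0.47
t 31.47 p [0.5059 0.1435 0.0986] clampxy mm [ 2.57 38.93] yaw -0.6044 j6 0.749 j1 0.144 F [-0.81 -0.66  6.88] Fclampxy [-0.94 -0.47] M [-0.1112  0.2669  0.2146] tau6 0.1926 w 0.0375 tilt [ 0.0017 -0.0001]
```

Emit:
send_rows(
  deltas=[
    {"dp":[0.0001,-0.0004,0],"rotation":[0,0,-0.012]},
    {"dp":[0.0002,-0.0008,0],"rotation":[0,0,-0.024]},
    {"dp":[0.0003,-0.0012,0],"rotation":[0,0,-0.036]},
    {"dp":[0.0004,-0.0016,0],"rotation":[0,0,-0.048]},
    {"dp":[0.0004,-0.0016,0],"rotation":[0,0,-0.052]},
    {"dp":[0.0004,-0.0016,0],"rotation":[0,0,-0.056]},
    {"dp":[0.0004,-0.0016,0],"rotation":[0,0,-0.06]},
  ],
)

```text
clock: 32.05
position: [0.506, 0.1433, 0.0986]
ee_rot: [0.0, 0.892, 0.451, 0.001]
contact_force: [-1.3, -0.6, 7.0]
width: 0.0375
```

```bash
python3 t6.py;  python3 -c "
from st import *; st()"
```

```text
t 32.2 tau6 [0.2169 0.2193 0.1949 0.1927] Mz 0.182 yaw -0.6343 Fy -1.18
t 32.2 p [0.5059 0.1433 0.0986] clampxy mm [ 2.57 38.72] yaw -0.6343 j6 0.778 j1 0.144 F [-0.4  -1.29  6.16] Fclampxy [-0.67 -1.18] M [-0.074   0.328   0.1916] tau6 0.1927 w 0.0373 tilt [ 0.0016 -0.0001]
```

Emit:
send_rows(
  deltas=[
    {"dp":[0.0001,-0.0004,0],"rotation":[0,0,-0.012]},
    {"dp":[0.0002,-0.0008,0],"rotation":[0,0,-0.024]},
    {"dp":[0.0003,-0.0012,0],"rotation":[0,0,-0.028]},
    {"dp":[0.0003,-0.0012,0],"rotation":[0,0,-0.032]},
    {"dp":[0.0003,-0.0012,0],"rotation":[0,0,-0.036]},
  ],
)

```text
clock: 32.62
position: [0.5059, 0.1432, 0.0986]
ee_rot: [0.0, 0.896, 0.443, 0.001]
contact_force: [-1.2, -0.1, 7.2]
width: 0.0377
```

```bash
python3 t6.py;  python3 -c "
from st import *; st()
p=snap('side','side9'); cv2.imwrite('pics/side9b.png',cv2.resize(p['color'][180:260,210:290][...,::-1],None,fx=7,fy=7,interpolation=cv2.INTER_CUBIC))
p=snap('top','top9'); cv2.imwrite('pics/top9b.png',cv2.resize(p['color'][150:240,170:270][...,::-1],None,fx=6,fy=6,interpolation=cv2.INTER_CUBIC))"
```

```text
t 32.77 tau6 [0.2156 0.2239 0.1952 0.1929] Mz 0.187 yaw -0.6523 Fy -0.37
t 32.77 p [0.506  0.1432 0.0986] clampxy mm [ 2.57 38.61] yaw -0.6523 j6 0.796 j1 0.144 F [-1.25 -0.66  6.7 ] Fclampxy [-1.36 -0.37] M [-0.0454  0.3142  0.1664] tau6 0.1929 w 0.0378 tilt [ 0.0017 -0.    ]
```

View pics/top9b.png

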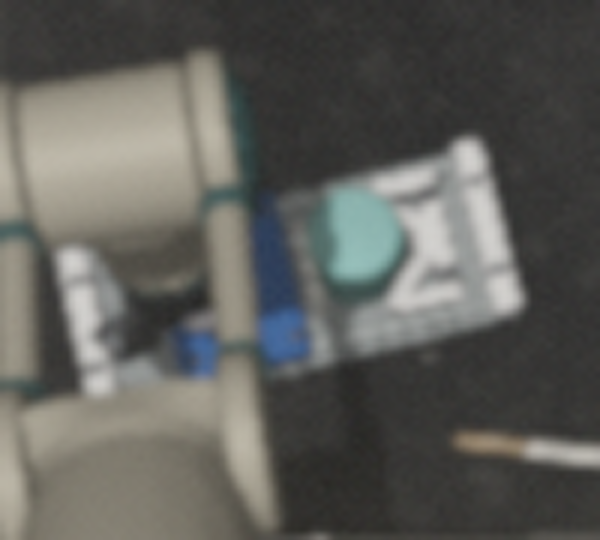

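View pics/side9b.png

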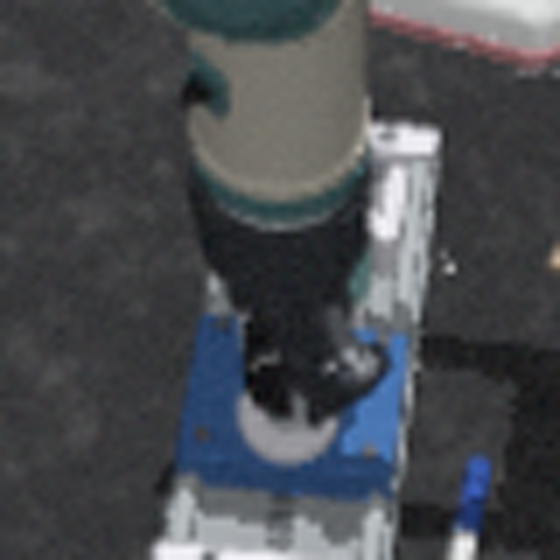

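```bash
python3 - <<'E'
from h import *
p=dict(np.load('pics/top9.npz')); C=cloud(p)
hsv=cv2.cvtColor(p['color'],cv2.COLOR_RGB2HSV)
c,s=np.cos(.223),np.sin(.223)
m=(hsv[...,0]>72)&(hsv[...,0]<100)&(hsv[...,1]>45)&(hsv[...,2]>120)
m[:,:]&=(np.hypot(C[...,0]-.53,C[...,1]-.047)<.06)
num,lab,stt,ce=cv2.connectedComponentsWithStats(m.astype(np.uint8)); i=1+np.argmax(stt[1:,4]); print(stt[i],ce[i])
vv,uu=np.nonzero(lab==i); Q=np.array([ray(p,u,v,.112)[:2] for u,v in zip(uu,vv)]).astype(np.float32)
print('zs',np.percentile(C[lab==i][:,2],[5,50,95]))
(x,y),r=cv2.minEnclosingCircle(Q*1000); 
for q in (np.array([x,y])/1000,Q.mean(0)):
    d=q-[.512,.105]; print(q,r,'clamp',(c*d[0]+s*d[1])*1000,(-s*d[0]+c*d[1])*1000)
cv2.imwrite('pics/r112.png',grid(rect(p,.112,(.512,.105),.223))); cv2.imwrite('pics/r46.png',grid(rect(p,.046,(.512,.105),.223)))
E
```

```text
[224 182  13  15 155] [229.54193548 189.01935484]
zs [0.10706979 0.11313789 0.11820761]
[0.52958728 0.0482533 ] 26.983644485473633 clamp 4.601898626408914 -59.231097827880994
[0.5290925 0.0451703] 26.983644485473633 clamp 3.4375366836950776 -62.12832824179904
```

View pics/r112.png

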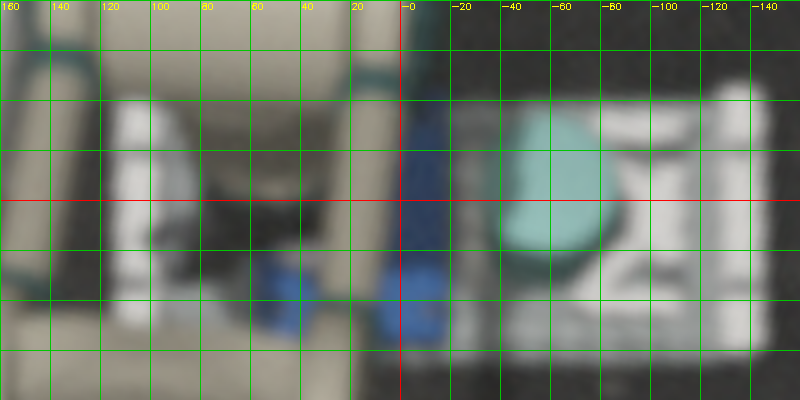

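View pics/r46.png

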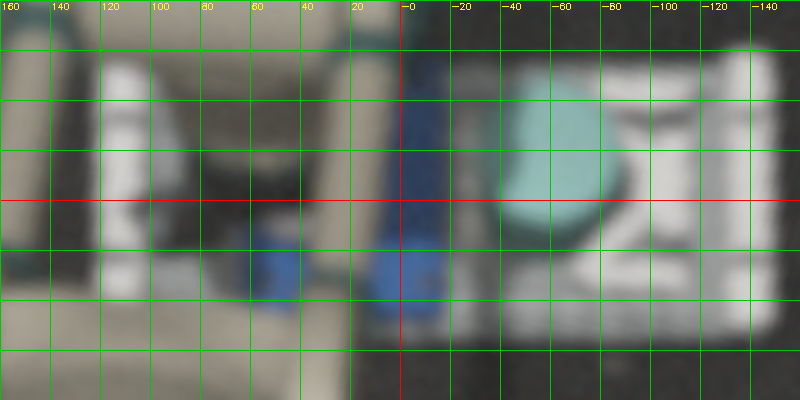

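Emit:
send_rows(
  deltas=[
    {"dp":[0,0,0],"rotation":[0,0,0]},
    {"dp":[0,0,0],"rotation":[0,0,0]},
    {"dp":[0,0,0],"rotation":[0,0,0]},
    {"dp":[0,0,0],"rotation":[0,0,0]},
    {"dp":[0.0046,0.0062,0.03],"rotation":[0,0,0]},
    {"dp":[0.0046,0.0062,0.03],"rotation":[0,0,0]},
    {"dp":[0.0046,0.0062,0.03],"rotation":[0,0,0]},
  ],
  fingers=-0.4,
)

```text
clock: 33.45
position: [0.5064, 0.144, 0.1012]
ee_rot: [0.0, 0.897, 0.443, 0.0]
contact_force: [-0.1, 0.3, 0.3]
width: 0.0598
```

```bash
python3 -c "
from st import *; st()"
```

```text
t 33.45 p [0.5064 0.144  0.1012] clampxy mm [ 3.13 39.31] yaw -0.653 j6 0.798 j1 0.145 F [-0.09  0.28  0.34] Fclampxy [-0.02  0.29] M [0.0024 0.0367 0.0235] tau6 0.0014 w 0.0598 tilt [0.0007 0.    ]
```

Emit:
send_rows(
  deltas=[
    {"dp":[0,0,0],"rotation":[0,0,0]},
    {"dp":[0,0,0],"rotation":[0,0,0]},
    {"dp":[0,0,0],"rotation":[0,0,0]},
    {"dp":[0,0,0],"rotation":[0,0,0]},
    {"dp":[0,0,0],"rotation":[0,0,0]},
    {"dp":[0,0,0],"rotation":[0,0,0]},
    {"dp":[0,0,0],"rotation":[0,0,0]},
  ],
  fingers=1,
  grip_force=100,
)

```text
clock: 34.03
position: [0.5064, 0.1437, 0.1015]
ee_rot: [0.0, 0.897, 0.443, 0.0]
contact_force: [-1.0, -1.0, 5.2]
width: 0.0376
```

```bash
python3 t6.py; python3 -c "
from st import *; st()"
```

```text
t 34.18 tau6 [0.0036 0.0037 0.0037 0.0038] Mz -0.004 yaw -0.6528 Fy -1.07
t 34.18 p [0.5064 0.1437 0.1015] clampxy mm [ 3.05 39.  ] yaw -0.6528 j6 0.798 j1 0.145 F [-0.13 -1.13  5.26] Fclampxy [-0.37 -1.07] M [-0.2114  0.1358  0.0063] tau6 0.0038 w 0.038 tilt [ 0.001  -0.0004]
```

Emit:
send_rows(
  deltas=[
    {"dp":[0,0,0],"rotation":[0,0,-0.004]},
    {"dp":[0,0,0],"rotation":[0,0,-0.008]},
  ],
)

```text
clock: 34.35
position: [0.5064, 0.1437, 0.1015]
ee_rot: [0.0, 0.897, 0.442, 0.0]
contact_force: [-0.7, -0.7, 6.7]
width: 0.0379
```

```bash
python3 t6.py
```

```text
t 34.5 tau6 [0.2003 0.2038 0.1723 0.1691] Mz 0.199 yaw -0.6562 Fy -1.57
```

Emit:
send_rows(
  deltas=[
    {"dp":[0,0,0],"rotation":[0,0,-0.004]},
    {"dp":[0,0,0],"rotation":[0,0,-0.008]},
  ],
)

```text
clock: 34.67
position: [0.5064, 0.1437, 0.1015]
ee_rot: [0.001, 0.898, 0.44, 0.0]
contact_force: [-0.8, -1.3, 4.7]
width: 0.0375
```

```bash
python3 t6.py
```

```text
t 34.82 tau6 [0.1993 0.2089 0.1807 0.1781] Mz 0.171 yaw -0.6601 Fy -1.06
```

Emit:
send_rows(
  deltas=[
    {"dp":[0,0,0],"rotation":[0,0,-0.004]},
    {"dp":[0,0,0],"rotation":[0,0,-0.008]},
  ],
)

```text
clock: 34.98
position: [0.5064, 0.1437, 0.1015]
ee_rot: [0.001, 0.899, 0.438, 0.0]
contact_force: [-1.3, -1.8, 6.3]
width: 0.0376
```

```bash
python3 t6.py; python3 -c "
from st import *; st()"
```

```text
t 35.13 tau6 [0.2014 0.2113 0.1833 0.1807] Mz 0.168 yaw -0.6641 Fy -0.53
t 35.13 p [0.5064 0.1437 0.1015] clampxy mm [ 3.06 38.95] yaw -0.6641 j6 0.809 j1 0.145 F [-0.4  -0.64  5.36] Fclampxy [-0.53 -0.53] M [-0.177   0.1343  0.1703] tau6 0.1807 w 0.0374 tilt [ 0.0011 -0.0007]
```

Emit:
send_rows(
  deltas=[
    {"dp":[0,-0.0006,0],"rotation":[0,0,-0.008]},
    {"dp":[0.0001,-0.001,0],"rotation":[0,0,-0.016]},
    {"dp":[0.0002,-0.0014,0],"rotation":[0,0,-0.024]},
    {"dp":[0.0003,-0.0017,0],"rotation":[0,0,-0.032]},
    {"dp":[0.0003,-0.0017,0],"rotation":[0,0,-0.036]},
    {"dp":[0.0003,-0.0017,0],"rotation":[0,0,-0.04]},
  ],
)

```text
clock: 35.63
position: [0.5064, 0.1435, 0.1015]
ee_rot: [0.0, 0.903, 0.429, 0.0]
contact_force: [-0.9, -2.2, 5.9]
width: 0.0377
```

```bash
python3 t6.py
```

```text
t 35.78 tau6 [0.2104 0.2182 0.1897 0.1871] Mz 0.194 yaw -0.6841 Fy -0.56
```

Emit:
send_rows(
  deltas=[
    {"dp":[0,-0.0002,0],"rotation":[0,0,-0.004]},
    {"dp":[0,-0.0004,0],"rotation":[0,0,-0.008]},
  ],
)

```text
clock: 35.95
position: [0.5064, 0.1435, 0.1015]
ee_rot: [0.0, 0.904, 0.427, 0.0]
contact_force: [-0.1, -1.7, 5.6]
width: 0.0376
```

```bash
python3 t6.py
```

```text
t 36.1 tau6 [0.2102 0.2187 0.1901 0.1873] Mz 0.221 yaw -0.6882 Fy -1.35
```

Emit:
send_rows(
  deltas=[
    {"dp":[0,-0.0002,0],"rotation":[0,0,-0.004]},
    {"dp":[0,-0.0004,0],"rotation":[0,0,-0.008]},
  ],
)

```text
clock: 36.27
position: [0.5064, 0.1435, 0.1015]
ee_rot: [0.0, 0.905, 0.425, 0.0]
contact_force: [-0.7, -1.4, 5.5]
width: 0.0377
```

```bash
python3 t6.py; python3 -c "
from st import *; st()"
```

```text
t 36.42 tau6 [0.211  0.2201 0.1912 0.1883] Mz 0.215 yaw -0.6922 Fy -1.94
t 36.42 p [0.5064 0.1435 0.1015] clampxy mm [ 3.04 38.77] yaw -0.6922 j6 0.837 j1 0.144 F [-0.64 -2.13  5.62] Fclampxy [-1.1  -1.94] M [-0.1875  0.1076  0.2141] tau6 0.1883 w 0.0377 tilt [ 0.001  -0.0005]
```

Emit:
send_rows(
  deltas=[
    {"dp":[0,0,0],"rotation":[0,0,0.004]},
    {"dp":[0,0,0],"rotation":[0,0,0.008]},
    {"dp":[0,0,0],"rotation":[0,0,0.012]},
  ],
)

```text
clock: 36.67
position: [0.5064, 0.1435, 0.1015]
ee_rot: [0.0, 0.904, 0.428, 0.0]
contact_force: [-1.2, -0.8, 5.0]
width: 0.0373
```

```bash
python3 t6.py
```

```text
t 36.82 tau6 [-0.1105 -0.1173 -0.0872 -0.0842] Mz -0.066 yaw -0.6872 Fy -0.41
```

Emit:
send_rows(
  deltas=[
    {"dp":[0,0,0],"rotation":[0,0,0.004]},
    {"dp":[0,0,0],"rotation":[0,0,0.008]},
  ],
)

```text
clock: 36.98
position: [0.5064, 0.1435, 0.1015]
ee_rot: [0.0, 0.903, 0.429, 0.0]
contact_force: [0.1, -1.3, 5.0]
width: 0.0377
```

```bash
python3 t6.py
```

```text
t 37.13 tau6 [-0.1118 -0.1215 -0.0933 -0.0908] Mz -0.131 yaw -0.6833 Fy -1.63
```

Emit:
send_rows(
  deltas=[
    {"dp":[0,0,0],"rotation":[0,0,0.004]},
    {"dp":[0,0,0],"rotation":[0,0,0.008]},
  ],
)

```text
clock: 37.3
position: [0.5064, 0.1435, 0.1015]
ee_rot: [0.0, 0.902, 0.431, 0.0]
contact_force: [-1.2, 0.0, 5.1]
width: 0.0378
```

```bash
python3 t6.py
```

```text
t 37.45 tau6 [-0.1142 -0.1241 -0.096  -0.0934] Mz -0.105 yaw -0.6792 Fy -0.61
```

Emit:
send_rows(
  deltas=[
    {"dp":[0.0007,-0.003,0],"rotation":[0,0,-0.06]},
    {"dp":[0.0013,-0.0058,0],"rotation":[0,0,-0.12]},
  ],
)

```text
clock: 37.62
position: [0.5065, 0.1431, 0.1015]
ee_rot: [0.0, 0.915, 0.404, 0.0]
contact_force: [-0.9, 0.1, 6.1]
width: 0.0378
```

```bash
python3 t6.py
```

```text
t 37.77 tau6 [-0.072   0.0944 -0.0516 -0.1232] Mz -0.102 yaw -0.7397 Fy 0.4
```

Emit:
send_rows(
  deltas=[
    {"dp":[0,0,0],"rotation":[0,0,-0.004]},
    {"dp":[0,0,0],"rotation":[0,0,-0.008]},
  ],
)

```text
clock: 37.93
position: [0.5065, 0.1431, 0.1015]
ee_rot: [0.0, 0.915, 0.402, 0.0]
contact_force: [-0.4, -0.4, 6.0]
width: 0.0376
```

```bash
python3 t6.py
```

```text
t 38.08 tau6 [0.2092 0.202  0.1664 0.1627] Mz 0.156 yaw -0.7425 Fy 0.52
```

Emit:
send_rows(
  deltas=[
    {"dp":[0,0,0],"rotation":[0,0,-0.004]},
    {"dp":[0,0,0],"rotation":[0,0,-0.008]},
  ],
)

```text
clock: 38.25
position: [0.5065, 0.1431, 0.1015]
ee_rot: [0.0, 0.916, 0.401, 0.0]
contact_force: [-0.5, -0.9, 5.0]
width: 0.0373
```

```bash
python3 t6.py; python3 -c "
from avg import *; avg(8)"
```

```text
t 38.4 tau6 [0.2011 0.2106 0.1822 0.1795] Mz 0.193 yaw -0.7464 Fy -0.6
Mz [0.158 0.191 0.194 0.244 0.173 0.197 0.186 0.225] mean 0.2032 sd 0.0241 Fxy [-1.21  0.28] tau6 [0.181 0.181 0.181 0.181 0.181 0.181 0.181 0.181]
```

```bash
cat > edge.py <<'E'
from h import *
def edge(p,x0,x1,y0=.115,y1=.03):
    c=(.512,.105);yaw=.223;R,t,K=cam(p)
    xs=np.arange(x0,x1,.001); ys=np.arange(y0,y1,-.0002)
    gx,gy=np.meshgrid(xs,ys,indexing='ij'); C,S=np.cos(yaw),np.sin(yaw)
    W=np.stack([c[0]+C*gx-S*gy,c[1]+S*gx+C*gy,np.full_like(gx,.046)],-1); q=W@R.T+t
    u=(q[...,0]/q[...,2]*K[0,0]+K[0,2]).astype(np.float32); v=(q[...,1]/q[...,2]*K[1,1]+K[1,2]).astype(np.float32)
    im=cv2.remap(p['color'].astype(np.float32),u,v,cv2.INTER_LINEAR); b=im[...,2]-im[...,0]
    return ys,b
def loc(ys,pr,th=None):
    hi=np.percentile(pr,90); lo=np.percentile(pr,10); th=(hi+lo)/2
    i=np.nonzero(pr>th)[0][0]; return ys[i]+(ys[i-1]-ys[i])*(pr[i]-th)/(pr[i]-pr[i-1]),hi,lo
E
python3 - <<'E'
from edge import *
import time
for k in range(3): 
    p=snap('side',f'side10_{k}')
for n in ['side1','side6','side7','side8','side9','side10_0','side10_1','side10_2']:
    p=dict(np.load(f'pics/{n}.npz')); o=[]
    for (a,b) in [(-.045,-.02),(-.02,.0),(.0,.02),(.02,.05)]:
        ys,B=edge(p,a,b); l=loc(ys,B.mean(0)); o.append((round(l[0]*1000,2)))
    print(n,o)
p=dict(np.load('pics/side10_0.npz')); cv2.imwrite('pics/r10.png',grid(rect(p,.046,(.512,.105),.223)))
E
```

```text
side1 [np.float64(88.42), np.float64(94.71), np.float64(94.58), np.float64(91.3)]
side6 [np.float64(88.31), np.float64(94.73), np.float64(94.68), np.float64(91.3)]
side7 [np.float64(88.73), np.float64(95.53), np.float64(95.44), np.float64(93.31)]
side8 [np.float64(74.47), np.float64(80.1), np.float64(79.84), np.float64(78.11)]
side9 [np.float64(72.44), np.float64(77.74), np.float64(77.79), np.float64(75.83)]
side10_0 [np.float64(71.14), np.float64(77.4), np.float64(76.82), np.float64(75.67)]
side10_1 [np.float64(71.14), np.float64(77.34), np.float64(76.99), np.float64(75.82)]
side10_2 [np.float64(70.98), np.float64(77.43), np.float64(76.89), np.float64(75.73)]
```

View pics/r10.png

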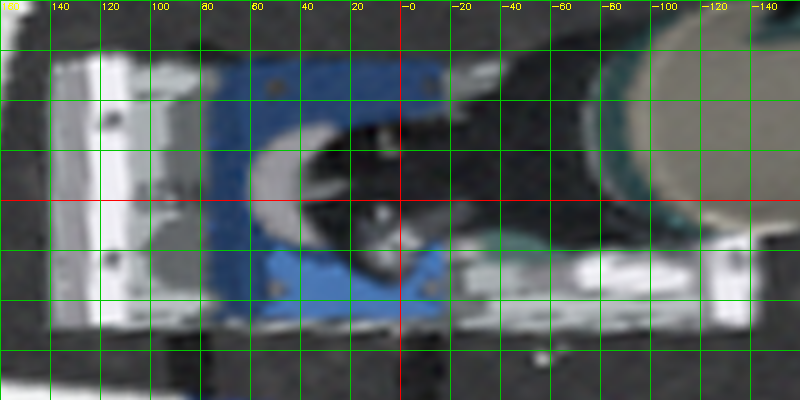

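Emit:
send_rows(
  deltas=[
    {"dp":[0,-0.0004,0],"rotation":[0,0,-0.008]},
    {"dp":[0.0001,-0.0008,0],"rotation":[0,0,-0.016]},
    {"dp":[0.0002,-0.001,0],"rotation":[0,0,-0.024]},
    {"dp":[0.0003,-0.0012,0],"rotation":[0,0,-0.032]},
    {"dp":[0.0003,-0.0012,0],"rotation":[0,0,-0.036]},
    {"dp":[0.0003,-0.0012,0],"rotation":[0,0,-0.04]},
  ],
)

```text
clock: 39.45
position: [0.5065, 0.1429, 0.1015]
ee_rot: [0.0, 0.92, 0.391, 0.0]
contact_force: [-0.7, 0.6, 4.6]
width: 0.0376
```

```bash
python3 t6.py
```

```text
t 39.6 tau6 [0.2124 0.2203 0.1919 0.1894] Mz 0.174 yaw -0.7664 Fy 0.15
```

Emit:
send_rows(
  deltas=[
    {"dp":[0,-0.0004,0],"rotation":[0,0,-0.008]},
    {"dp":[0.0001,-0.0008,0],"rotation":[0,0,-0.016]},
    {"dp":[0.0002,-0.001,0],"rotation":[0,0,-0.024]},
    {"dp":[0.0003,-0.0012,0],"rotation":[0,0,-0.032]},
    {"dp":[0.0003,-0.0012,0],"rotation":[0,0,-0.036]},
    {"dp":[0.0003,-0.0012,0],"rotation":[0,0,-0.04]},
  ],
)

```text
clock: 40.1
position: [0.5065, 0.1428, 0.1015]
ee_rot: [0.0, 0.924, 0.382, 0.0]
contact_force: [-1.2, -0.2, 5.0]
width: 0.0375
```

```bash
python3 t6.py
```

```text
t 40.25 tau6 [0.2216 0.2295 0.2012 0.1986] Mz 0.236 yaw -0.7863 Fy 1.33
```

Emit:
send_rows(
  deltas=[
    {"dp":[0,-0.0004,0],"rotation":[0,0,-0.008]},
    {"dp":[0.0001,-0.0008,0],"rotation":[0,0,-0.016]},
    {"dp":[0.0002,-0.001,0],"rotation":[0,0,-0.024]},
    {"dp":[0.0003,-0.0012,0],"rotation":[0,0,-0.032]},
    {"dp":[0.0003,-0.0012,0],"rotation":[0,0,-0.036]},
    {"dp":[0.0003,-0.0012,0],"rotation":[0,0,-0.04]},
  ],
)

```text
clock: 40.75
position: [0.5066, 0.1427, 0.1015]
ee_rot: [0.0, 0.928, 0.373, 0.0]
contact_force: [-0.5, 0.2, 5.9]
width: 0.0375
```

```bash
python3 t6.py
```

```text
t 40.9 tau6 [0.2305 0.2384 0.2101 0.2075] Mz 0.216 yaw -0.8063 Fy 0.57
```

Emit:
send_rows(
  deltas=[
    {"dp":[0,0,0],"rotation":[0,0,0.004]},
    {"dp":[0,0,0],"rotation":[0,0,0.008]},
    {"dp":[0,0,0],"rotation":[0,0,0.012]},
  ],
)

```text
clock: 41.15
position: [0.5066, 0.1427, 0.1015]
ee_rot: [-0.0, 0.927, 0.375, 0.0]
contact_force: [-0.7, -0.2, 4.7]
width: 0.0375
```

```bash
python3 t6.py
```

```text
t 41.3 tau6 [-0.0928 -0.0997 -0.0696 -0.0665] Mz -0.095 yaw -0.8014 Fy 0.36
```

Emit:
send_rows(
  deltas=[
    {"dp":[0,0,0],"rotation":[0,0,0.004]},
    {"dp":[0,0,0],"rotation":[0,0,0.008]},
  ],
)

```text
clock: 41.47
position: [0.5066, 0.1427, 0.1015]
ee_rot: [-0.0, 0.926, 0.377, 0.0]
contact_force: [-0.2, -0.4, 5.3]
width: 0.0377
```

```bash
python3 t6.py; python3 -c "
from avg import *; avg(8)"
```

```text
t 41.62 tau6 [-0.0942 -0.104  -0.0758 -0.0732] Mz -0.039 yaw -0.7974 Fy -0.18
Mz [-0.088 -0.083 -0.068 -0.001 -0.036 -0.145 -0.115 -0.066] mean -0.0717 sd 0.0475 Fxy [-0.54  0.12] tau6 [-0.074 -0.075 -0.075 -0.075 -0.075 -0.075 -0.075 -0.075]
```

Emit:
send_rows(
  deltas=[
    {"dp":[0,0,0],"rotation":[0,0,-0.006]},
    {"dp":[0,0,0],"rotation":[0,0,-0.012]},
    {"dp":[0,0,0],"rotation":[0,0,-0.018]},
    {"dp":[0,0,0],"rotation":[0,0,-0.022]},
  ],
)

```text
clock: 42.35
position: [0.5066, 0.1427, 0.1015]
ee_rot: [0.0, 0.928, 0.373, 0.0]
contact_force: [-1.2, 0.6, 5.7]
width: 0.0371
```

```bash
python3 t6.py
```

```text
t 42.5 tau6 [0.2363 0.2379 0.2073 0.2048] Mz 0.197 yaw -0.8073 Fy 0.55
```

Forward and reverse turning torques both give about 10 N. Releasing the knob and retreating.

Emit:
send_rows(
  deltas=[
    {"dp":[0,0,0],"rotation":[0,0,0]},
    {"dp":[0,0,0],"rotation":[0,0,0]},
    {"dp":[0,0,0],"rotation":[0,0,0]},
    {"dp":[0,0,0],"rotation":[0,0,0]},
    {"dp":[0,0,0],"rotation":[0,0,0]},
    {"dp":[0,0,0.1],"rotation":[0,0,0]},
    {"dp":[0,0,0.3],"rotation":[0,0,0]},
    {"dp":[0,0,0.6],"rotation":[0,0,0]},
    {"dp":[0,0,0.85],"rotation":[0,0,0]},
    {"dp":[0,0,1],"rotation":[0,0,0]},
  ],
  fingers=-0.5,
)

```text
clock: 43.33
position: [0.5077, 0.1427, 0.2243]
ee_rot: [0.001, 0.928, 0.372, 0.002]
contact_force: [0.0, 0.9, -0.0]
width: 0.064
```

Emit:
send_rows(
  deltas=[
    {"dp":[-0.2,0.1,0.1],"rotation":[0,0,0]},
    {"dp":[-0.5,0.3,0.1],"rotation":[0,0,0]},
    {"dp":[-0.75,0.6,0.1],"rotation":[0,0,0]},
    {"dp":[-1,0.9,0.1],"rotation":[0,0,0]},
    {"dp":[-1,1,0.1],"rotation":[0,0,0]},
    {"dp":[-1,1,0.1],"rotation":[0,0,0]},
  ],
)

```text
clock: 43.83
position: [0.3839, 0.2657, 0.2332]
ee_rot: [-0.001, 0.927, 0.374, 0.0]
contact_force: [-0.1, -0.4, 0.3]
width: 0.0642
```

```bash
python3 - <<'E'
from st import *
from fit import tin
st()
for n in('side','top'):
    p=snap(n,n+'11'); x=p['color'][160:270,205:315] if n=='side' else p['color'][150:240,170:280]
    cv2.imwrite(f'pics/{n}11b.png',cv2.resize(x[...,::-1],None,fx=5,fy=5,interpolation=cv2.INTER_CUBIC))
    r=tin(p,.05,.1,[.53,.047]); d=r[0]-[.512,.105]; c,s=np.cos(.223),np.sin(.223); print(n,r,'clamp',1000*(c*d[0]+s*d[1]),1000*(-s*d[0]+c*d[1]))
    cv2.imwrite(f'pics/{n}11r.png',grid(rect(p,.046 ,(.512,.105),.223)))
E
```

```text
t 43.83 p [0.3839 0.2657 0.2332] clampxy mm [-89.36 185.  ] yaw -0.8038 j6 1.257 j1 0.454 F [-0.13 -0.38  0.33] Fclampxy [-0.21 -0.34] M [-0.0121 -0.0072 -0.0223] tau6 0.3181 w 0.0642 tilt [-0.0004  0.0026]
side (array([0.52912377, 0.04704514]), 62, np.float64(0.0011560110524102705)) clamp 3.882677427623868 -60.306829795067706
top (array([0.53 , 0.047]), 0, np.float64(nan)) clamp 4.72722357607111 -60.54463937675934
  return _methods._mean(a, axis=axis, dtype=dtype,
  ret = ret.dtype.type(ret / rcount)
```

View pics/side11b.png

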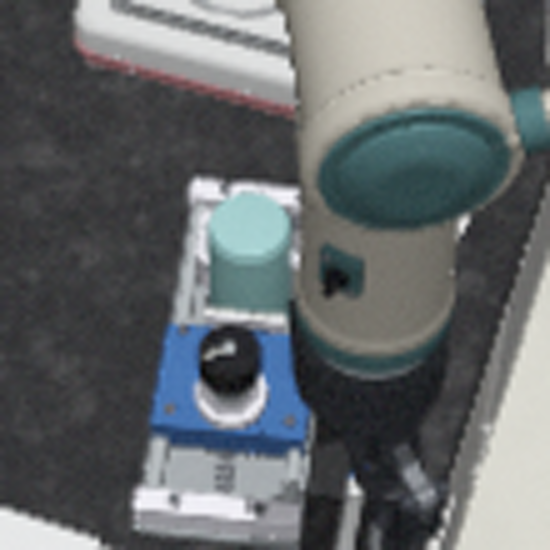

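View pics/top11b.png

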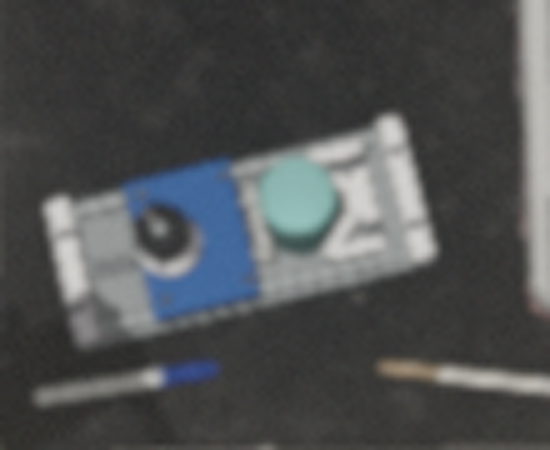

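The tin is upright and sits in the V. It fits at clamp (3.9, -60.3) mm, against a V axis of about 4 mm and a seat of about -60 mm. The pad is against the tin, the knob is free and the robot touches nothing.

```bash
python3 -c "
from rig import manip; print(manip.sign_off())"
```

```text
the job is handed in; nothing more can be done
None
```

I stood the teal tin upright in the clamp gap and let go of it. I then wound the knob clockwise, with one regrasp and a few short turns back to calibrate the torque, until the pad held the tin in the V. The knob was released and the job handed in at about 44 s.

**Grip force:** forward turning torque at the knob was about 0.238 N m and reverse about 0.10 N m. Their half-difference gives about 10 N at the pad, uncertain by about 1 N. The forward torque taken alone against the nominal 0.18 N m free torque gives about 8 N. The highest torque I saw fits about 10 N, far below 25 N. The wrist moment signal was too noisy to confirm this closely, so I relied on the last joint's torque.

**What did not go smoothly:** in mid-tightening the torque levelled off around 0.22 N m, with small drops. My best explanation is the tin sliding sideways into the V, but finger slip on the knob is not ruled out. After a bit more turning it rose steadily again.

**Last pictures:**
- The tin is upright at clamp (3.9, -60.3) mm from the side view, where I had measured the seat at about (4, -60).
- The top-view check of the tin's final place returned no points, so I could only compare it by eye.
- The robot was clear of everything. I moved nothing else on the worktop.

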